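Put the cocoa shaker away in the lift-up cupboard

ROBOT

A 6-joint arm with a two-finger parallel gripper is mounted at the origin on a cart in front of the work surface, level with it; the furniture and walls round the work are solid. World frame = base frame: x ahead of the robot, y to its left, z up, the work surface at z = 0. Lengths are in m, angles in rad, forces in N, time in s.
With the tool pointing down it reaches from about 0.35 to 0.775 m from the base axis. Payload 7.3 kg.
Tool frame: the origin (TCP) lies midway between the tips of the shut fingers; the grasp point (between the pads) lies 19 mm behind it (robot.grip_depth is the z of the grasp point in the tool frame, in m); z points along the fingers, y is the line along which they close (so a half turn about z gives the same grasp; the last joint's range is limited). The gripper opens to 92 mm and grips with 3 to 60 N. Pads are 19 mm wide; open, the fingers measure 130 mm over their backs; the gripper's body (75 mm by 190 mm) begins 47 mm behind the grasp point.
Start: joints at [-1.301, 0.342, 1.524, -0, 1.275, -0.146], TCP at [0.212, -0.48, 0.227] pointing down, gripper open.
Joint ranges: [-2.53, 2.53], [-0.77, 2.02], [0.04, 2.7], [-1, 4.14], [0.28, 2.66], [-3.11, 3.11]. Speed limits (rad/s): [2.57, 2.57, 3.14, 3.14, 3.14, 3.14].

INTERFACE

Orientations are given as [roll, pitch, yaw] about the fixed x, y, z axes, in that order (R = Rz(yaw) Ry(pitch) Rx(roll)).
In Python, from cell import robot, viewer gives the robot as it stands.
- The arm moves only by the tool step_arm, never from a script. Its argument "increments" is a list of rows, each an object with "delta_pos": the shift along the tool's x, y, z in cm, a list of three; "dr": the turn, a rotation vector about the tool's x, y, z in degrees, a list of three; "fingers": the closure, from -1 (fully open) to 1 (shut), so that 0 is half open. In form: [{"delta_pos": [tx, ty, tz], "dr": [wx, wy, wz], "fingers": fingers}, ...]. A call has exactly 5 rows; each row is the pose to reach, as a shift and turn from the pose commanded when the call began, along the tool's axes at that moment; what a row does not reach only later rows make up. A row lasts 1/8 s, in which the tool goes at most 62.5 mm and 10.7 degrees, less where a joint would pass 70% of its speed; a pose out of reach is approached as far as the arm can. A call with a gripper value outside its range is refused whole. The fingers move at their own pace and stop on an object; "newtons" is the grip in N (left out, the last holds). Time passes only in rows, so rows that repeat a pose let the fingers close, or fill a call up. It gives the time, the measured TCP pose, the force, the opening and the grip force at its end, in the units of the state.
- robot.observe(): the state, without advancing time (a new reading comes with each control period).
- viewer.read_camera(name): name is "side" or "top"; returns the picture (480x640x3 uint8, red, green, blue); there is no depth.
- viewer.camera_params(name): a dict with "K" (3x3 intrinsics, pixels), "T" (4x4, takes a point from camera to world coordinates). Camera axes: x right, y down, z forward; pixel columns grow to the right and rows downward; lengths in m; the calibration is good to about 2 mm. A picture is of the moment at which its call begins. camera_params takes no time and is no camera call.
- robot.hand_in(): hands the job in; it is judged then, once.
The state is a dict: "time": time; "qpos": joint angles; "qvel": joint speeds; "joint_efforts": joint torques, N m; "tool_pos": TCP position; "tool_rot": TCP orientation; "contact_force": force on the tool from outside, world axes, zero at the start; "torque": the same for the moment, N m; "opening": finger opening in m; "grip_force": force on a finger pad.
Only numpy, scipy, OpenCV 4.12 (cv2) and the standard library are available. Lean on these libraries where they do the work, as an engineer would, in place of code of your own. Each camera call takes 0.05 s, during which the arm holds its last target. There are 200 camera calls.

TASK

Put the cocoa shaker (the one with dark powder) away in the small wooden cupboard: lift the flap by its brass knob until the stay locks and it stays up by itself, then stand the shaker upright on the cupboard floor, disturbing neither the cup in there nor the pale shaker. Then press the red tab on the roof to unlock the stay, let the flap sink, and push it gently fully shut.

Things in the scene. Friction and masses are not known exactly. Their poses are not given: they have to be found in the camera images.
- cupboard: wooden cupboard fixed on the worktop, 243 deep (x) x 280 wide x 190 mm high; origin: centre of underside; x from its front inwards, y to its left, z up. Roof underside 175 mm high, its front edge at x = -20 mm. Floor 12 mm above the worktop, inside x -104..+107, y -128..+128 mm; a lip 26 mm high at x -114..-104. Sloping front, covered by the flap.
- flap (a joint): angle of the lift-up flap, rad: 0 shut (panel slopes down and outwards, 30 degrees from vertical), starts at 0 to 0.2. Stay locks at 2.09 (flap points 60 degrees up and outwards), end stop 2.20. Lifting takes 2 to 5 N at the knob. Unlocked and let go it sinks slowly (under 1.2 rad/s) to about 0.3, where friction holds it until pushed shut with a few newtons.
- flap_hinge (a point): mid-point of the flap's hinge line, at the roof's front edge, 190 mm up, at x = -20 mm in the cupboard. Axis along the cupboard's y; axes turn with the flap (at 0 they are the cupboard's). The flap is a panel 185 mm long from the hinge line, 280 wide, 12 mm thick outwards of the line; it covers the whole sloping front.
- flap_knob (a point): centre of the head of the round brass knob that stands square out of the flap's outer face in mid-width, 150 mm from the hinge line: head 29 mm across, knob 42 mm long, neck 16 mm; the point is 31 mm out from the outer face. With the flap shut it is at (-112, 0, -108) mm from flap_hinge in cupboard axes, and swings out and up about the hinge.
- latch (a joint): angle of the stay's latch rocker on the roof, rad: 0 at rest (hook down), 0.28 with its red tab fully pressed. As the flap comes up, its steel pin lifts the hook and drops in behind it at 2.09. Pressed to 0.15 or more, it frees the locked flap, which then sinks by itself.
- tab (a point): centre of the top of the red tab (26 x 30 mm) of the latch rocker on the cupboard's roof, 39 mm above the roof, 85 mm behind the hinge line and 40 mm left of the middle (cupboard +y). Press it straight down about 9 mm, some 4 to 8 N; it springs back up.
- cocoa_mid (a point): centre (45 mm above its foot) of the cocoa shaker: clear shaker filled with dark brown powder, grey cap; body 44 mm across up to 66 mm, cap 34 mm across above, 90 mm high, about 0.1 kg, standing on the worktop. z axis up its length. The coffee machine (fixed, x from 0.52 m, y 0.06 to 0.21 m, 255 mm high) stands between the shakers and the cupboard.
- cinnamon_mid (a point): centre (45 mm above its foot) of the other shaker, same size, pale or almost empty looking. A bystander: leave it where it is. The two may stand in either place.
- cup: cream espresso cup (59 mm across, 55 mm high, handle to its own -y) that stands on the cupboard floor in the back left corner. Origin under its middle (handle included). A bystander.
Mind the look-alikes: they are no part of the job. What is shaped like the part that bears cocoa_mid but orange or pink is not meant.

How it is judged:
On the way, in this order (a step that is already met when the one before it is completed fails the run):
1. the flap is up and locked: it stays up with the robot off it (value of joint flap above 2 rad and contact force between each of the arm, the fingers and flap below 0.1 N and value of joint latch below 0.06 rad), for 0.4 s.
2. the cocoa shaker stands let go on the cupboard floor, with the flap still locked up (value of joint flap above 2 rad and x of cocoa_mid in the frame of cupboard between -0.085 and 0.11 m and y of cocoa_mid in the frame of cupboard between -0.128 and 0.128 m and z of cocoa_mid in the frame of cupboard below 0.065 m and angle between cocoa_mid's own z axis and vertical below 0.15 rad and contact force between the fingers and cocoa below 0.1 N), for 0.2 s.
3. the red tab is pressed and the flap sinks free of the stay (value of joint flap between 0.1 and 1.9 rad).
At the end, for the whole second after the job is handed in: The flap is shut (within 0.05 rad) and the latch at rest, the cocoa shaker stands still and upright (within 0.15 rad) on the cupboard floor behind the flap, and the pale shaker and the cup are within 30 mm of where they stood (value of joint flap below 0.05 rad and value of joint latch below 0.06 rad and x of cocoa_mid in the frame of cupboard between -0.085 and 0.11 m and y of cocoa_mid in the frame of cupboard between -0.128 and 0.128 m and z of cocoa_mid in the frame of cupboard below 0.065 m and angle between cocoa_mid's own z axis and vertical below 0.15 rad and linear speed of cocoa below 0.03 m/s and distance of each of cinnamon_mid, cup from where it was at the start of the episode below 0.03 m); the robot touches nothing.
It fails at once if the pale shaker is moved more than 30 mm or knocked over (distance of cinnamon_mid from where it was at the start of the episode above 0.03 m or angle between cinnamon_mid's own z axis and vertical above 0.5 rad).
It fails at once if the cup in the cupboard is shoved more than 30 mm or knocked over (distance of cup from where it was at the start of the episode above 0.03 m or angle between cup's own z axis and vertical above 0.5 rad).
It fails at once if the flap is slammed down (faster than 2.5 rad/s) (velocity of joint flap below -2.5 rad/s).
It also fails if it takes over 72 s, if anything falls off the work surface, if the arm or the gripper's body presses on something with over 40 N, if the wrist force passes 120 N, or if a joint passes its speed limit or range.

## Working session

There is one attempt and no reset: what is moved stays moved. The work goes in short steps, Python scripts to look and compute and a tool call to move; the robot and the scene stay as the last step left them, time stands still between calls to the robot, and variables do not carry over. Pictures are saved under pics/ and viewed, at most 10 in all, crops included, and the job is handed in when it is done.

Besides the shell and the picture viewer there is one more tool, called after "Request:" by a JSON object that holds its "fn" and its "kwargs", one argument or row to a line. step_arm: Moves the arm, as the interface text tells. Its arguments: {"type":"object","properties":{"increments":{"type":"array"},"newtons":{"type":"number"}},"required":["increments"]}

```bash
ls; mkdir -p pics; python3 - <<'E'
from cell import robot, viewer
import cv2
for n in("side","top"):
    im=viewer.read_camera(n); cv2.imwrite(f"pics/{n}0.png",im[:,:,::-1])
    p=viewer.camera_params(n); print(n,p["K"].tolist(),p["T"].round(4).tolist())
print(robot.observe()); print(robot.grip_depth)
E
```

```text
pics
side [[480.63478761251184, 0.0, 315.7471872390431], [0.0, 480.63478761251184, 236.11509155615929], [0.0, 0.0, 1.0]] [[-0.9848, 0.1372, -0.1066, 0.688], [0.1737, 0.7644, -0.621, 0.7209], [-0.0037, -0.63, -0.7766, 0.983], [0.0, 0.0, 0.0, 1.0]]
top [[620.9110187028996, 0.0, 327.11929684446795], [0.0, 620.9110187028996, 239.1110596277706], [0.0, 0.0, 1.0]] [[0.0199, -0.9973, 0.0714, 0.5027], [-0.9998, -0.0195, 0.0056, 0.1034], [-0.0042, -0.0715, -0.9974, 1.5571], [0.0, 0.0, 0.0, 1.0]]
{'time': 0.1, 'qpos': array([-1.30102697e+00,  3.42645387e-01,  1.52489452e+00, -1.97847953e-05,
        1.27543225e+00, -1.45974344e-01]), 'qvel': array([-0.00142494, -0.00177305, -0.00237215, -0.00067001,  0.00223852,
        0.00132852]), 'joint_efforts': array([ 2.19880807e-03, -4.32003415e+01, -2.44696140e+01,  7.19013694e-02,
        5.25698299e-02, -4.64783079e-05]), 'tool_pos': array([ 0.2119616 , -0.47991401,  0.22612786]), 'tool_rot': array([-3.14022507e+00, -1.81939432e-04,  4.15749350e-01]), 'contact_force': array([-0.09234533,  0.19794888,  1.05849291]), 'torque': array([-0.01239435, -0.00845006, -0.00700531]), 'grip_force': 0.0, 'opening': 0.09206341313823259}
-0.0188
```

View pics/side0.png

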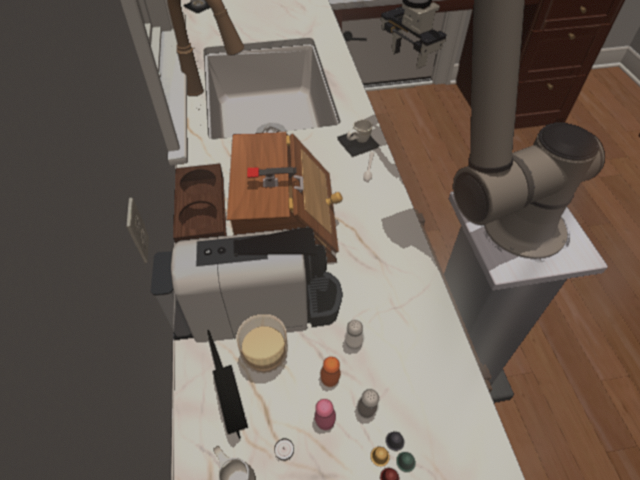

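View pics/top0.png

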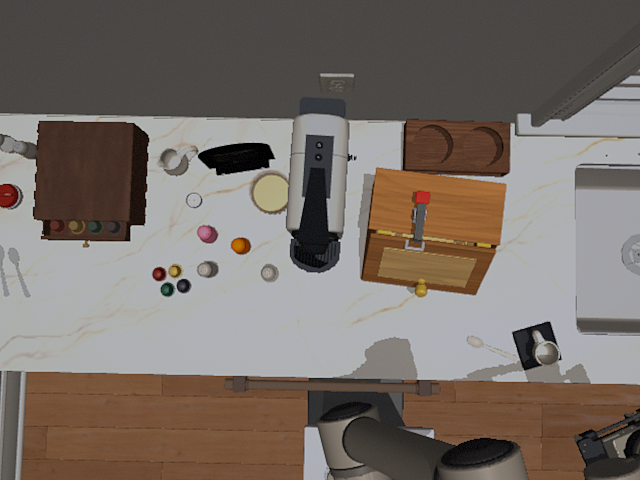

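Candidates for the cocoa shaker (side view): grey-capped at (355,333) and (369,403). Look-alikes to leave are orange (331,370), pink (325,413) and the capsules around (395,455). I'll crop in close on the shakers and the cupboard.

```bash
python3 - <<'E'
import cv2, numpy as np
s=cv2.imread("pics/side0.png");t=cv2.imread("pics/top0.png")
r=lambda a,f:cv2.resize(a,None,fx=f,fy=f,interpolation=cv2.INTER_CUBIC)
a=r(s[310:430,310:400],5)   # 450x600
b=r(t[250:290,190:285],3.6)
c=np.zeros((600,800,3),np.uint8); c[:,:450]=a; c[:b.shape[0],455:455+b.shape[1]]=b
cv2.imwrite("pics/shakers.png",c)
a=r(s[130:260,225:350],3.2) # 400x416
b=r(t[160:300,355:515],2.5) #400x350
c=np.zeros((420,800,3),np.uint8); c[:416,:400]=a; c[:350,400:]=b
cv2.imwrite("pics/cup.png",c)
E
```

```text
(no output)
```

View pics/shakers.png

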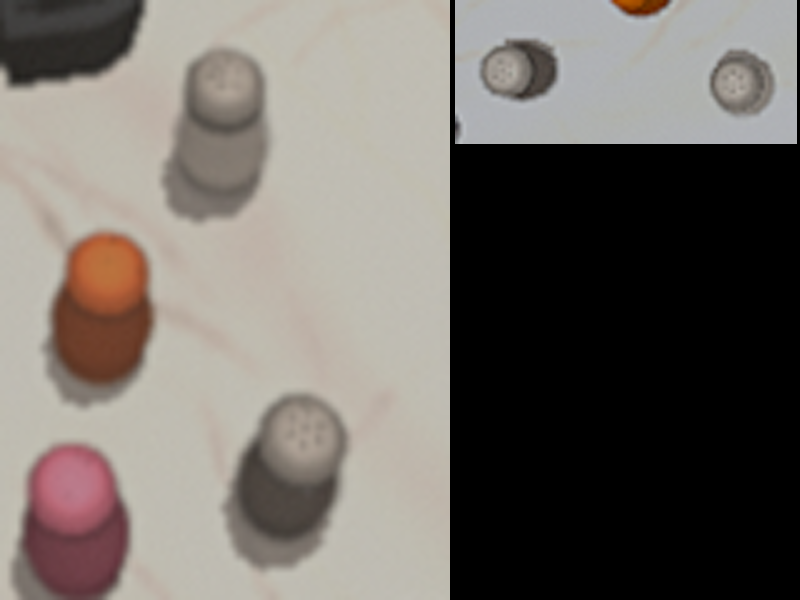

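View pics/cup.png

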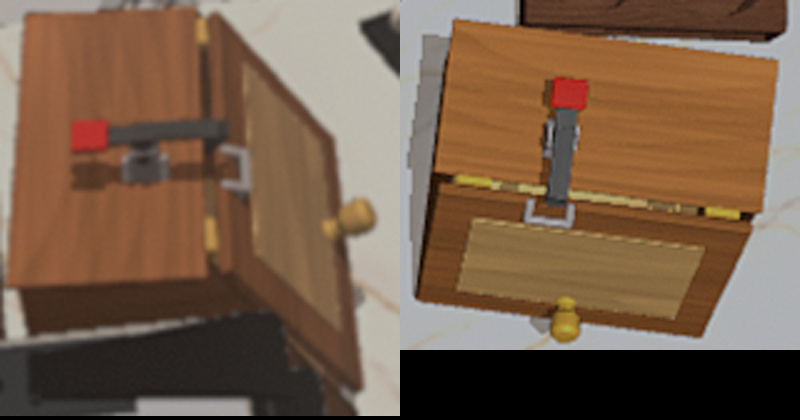

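Dark powder: cocoa shaker at side (371,396), top (205,270), farther from the cupboard. Pale: side (355,325), top (269,273). The cupboard's roof corners, red tab (top (423,198), side (253,172)) and brass knob (top (422,291), side (337,197)) are clear. Next I fit the poses.

```bash
cat > h.py <<'E'
import numpy as np
from cell import robot, viewer
from scipy.optimize import least_squares
from scipy.spatial.transform import Rotation as R
C={n:viewer.camera_params(n) for n in("side","top")}
def proj(n,p):
    K,T=np.array(C[n]["K"]),np.array(C[n]["T"])
    c=(np.asarray(p)-T[:3,3])@T[:3,:3]; u=c@K.T; return u[...,:2]/u[...,2:]
def tri(a,b):
    f=lambda p:np.r_[proj("side",p)-a,proj("top",p)-b]
    s=least_squares(f,[.6,0,.1]); return s.x,np.abs(s.fun).max()
E
python3 - <<'E'
from h import *
for n,a,b in [("cocoa cap",(370.6,396.4),(204.7,269.7)),("cinn",(354.8,325.5),(269.2,272.8)),("tab",(253.1,172.2),(423,197.6)),("knob",(336.9,197.5),(421.8,290.8)),
 ("BL",(228.1,219),(376.2,168)),("BR",(233.4,133.8),(506.2,184.8)),("FL",(289,216),(370.2,228.8)),("FR",(286,133),(495.8,245.2))]:
    p,e=tri(a,b); print(n,p.round(4),round(e,2))
    
# body coords
pts=dict(BL=(.1215,.14,.19),BR=(.1215,-.14,.19),FL=(-.02,.14,.19),FR=(-.02,-.14,.19),tab=(.065,.04,.229))
obs=dict(tab=[(253.1,172.2),(423,197.6)],BL=[(228.1,219),(376.2,168)],BR=[(233.4,133.8),(506.2,184.8)],FL=[(289,216),(370.2,228.8)],FR=[(286,133),(495.8,245.2)],knob=[(336.9,197.5),(421.8,290.8)])
def knob(f):
    # opening swings outwards/up: from (-112,-108) toward -x,+z
    x,z=-.112,-.108; c,s=np.cos(f),np.sin(f)
    return np.array([-.02+c*x+s*z,0,.19-s*x+c*z])
def world(q,p):
    c,s=np.cos(q[2]),np.sin(q[2]);p=np.asarray(p);return np.array([q[0]+c*p[0]-s*p[1],q[1]+s*p[0]+c*p[1],p[2]])
def fun(q):
    r=[]
    for k,(a,b) in obs.items():
        w=world(q,knob(q[3]) if k=="knob" else pts[k]); r+=[proj("side",w)-a,proj("top",w)-b]
    return np.ravel(r)
s=least_squares(fun,[.6,-.05,-.1,.1],loss="soft_l1"); print(s.x.round(4)); print(s.fun.reshape(-1,4).round(1))
E
```

```text
cocoa cap [0.5292 0.4025 0.0757] 0.27
cinn [0.5248 0.2485 0.0745] 0.28
tab [ 0.6918 -0.0942  0.2258] 0.01
knob [ 0.4895 -0.1142  0.0846] 0.26
BL [0.7604 0.0052 0.1901] 0.35
BR [ 0.7288 -0.2836  0.1905] 0.07
FL [0.6262 0.016  0.1849] 0.26
FR [ 0.5947 -0.2603  0.1922] 0.28
[ 0.6257 -0.1252 -0.107   0.0469]
[[-1.3 -0.3 -0.6 -1.5]
 [-0.9 -1.4  1.8 -0.1]
 [-0.9  1.8 -2.9 -1.2]
 [ 2.6 -1.8  0.1  2. ]
 [ 1.7  0.1  0.7  1.6]
 [ 0.   0.2 -1.4  0.2]]
```

```bash
cat >> h.py <<'E'
Q=(.6257,-.1252,-.107)
def cw(x,y,z):
    c,s=np.cos(Q[2]),np.sin(Q[2]); return np.array([Q[0]+c*x-s*y,Q[1]+s*x+c*y,z])
def knob(f):
    x,z=-.112,-.108; c,s=np.cos(f),np.sin(f); return cw(-.02+c*x+s*z,0,.19-s*x+c*z)
def rot(t,a=-.107):   # tilt forward, azimuth (rad)
    z=np.array([np.cos(a)*np.sin(t),np.sin(a)*np.sin(t),-np.cos(t)]);y=np.array([np.sin(a),-np.cos(a),0.])
    return np.c_[np.cross(y,z),y,z]
def gp(p,Rm): return np.asarray(p)+.019*Rm[:,2]   # TCP for a grasp point
def plan(wps,start=None):
    """wps: (tcp, Rm, fingers) one per row, in calls of 5, each relative to the last commanded"""
    if start is None:
        o=robot.observe(); start=(o["tool_pos"],R.from_euler("xyz",o["tool_rot"]).as_matrix())
    p,M=start
    while len(wps)%5: wps=wps+[wps[-1]]
    for i in range(0,len(wps),5):
        rows=[]
        for q,N,f in wps[i:i+5]:
            d=np.round((q-p)@M*100,2).tolist(); w=np.round(np.degrees(R.from_matrix(M.T@N).as_rotvec()),1).tolist()
            rows.append('{"delta_pos":%s,"dr":%s,"fingers":%s}'%(d,w,f))
        print("["+",".join(rows)+"]\n"); p,M=wps[i+4][:2]
def seg(a,b,n):  # straight from a to b in n rows
    k=R.from_matrix(a[1].T@b[1]).as_rotvec()
    return [(a[0]+(b[0]-a[0])*j/n,a[1]@R.from_rotvec(k*j/n).as_matrix(),b[2]) for j in range(1,n+1)]
def cur(f=-1):
    o=robot.observe(); return (o["tool_pos"],R.from_euler("xyz",o["tool_rot"]).as_matrix(),f)
E
python3 - <<'E'
from h import *
k=knob(.05);print(k)
M=rot(.52); c=cur()
w1=(np.array([.30,-.38,.30]),rot(0,.1),-1); w2=(gp(k-.10*M[:,2],M),M,-1); w3=(gp(k,M),M,-1)
plan(seg(c,w1,5)+seg(w1,w2,10)+seg(w2,w3,5))
E
```

```text
[ 0.4892272  -0.11054143  0.08773264]
[{"delta_pos":[2.42, -1.12, -1.48],"dr":[-0.0, 0.0, 3.6],"fingers":-1},{"delta_pos":[4.84, -2.24, -2.95],"dr":[-0.0, 0.0, 7.2],"fingers":-1},{"delta_pos":[7.25, -3.36, -4.43],"dr":[-0.0, 0.0, 10.9],"fingers":-1},{"delta_pos":[9.67, -4.48, -5.9],"dr":[-0.1, 0.0, 14.5],"fingers":-1},{"delta_pos":[12.09, -5.59, -7.38],"dr":[-0.1, 0.0, 18.1],"fingers":-1}]

[{"delta_pos":[1.76, -2.57, 1.42],"dr":[-0.3, 3.0, 1.2],"fingers":-1},{"delta_pos":[3.52, -5.15, 2.84],"dr":[-0.6, 5.9, 2.3],"fingers":-1},{"delta_pos":[5.27, -7.72, 4.26],"dr":[-0.9, 8.9, 3.5],"fingers":-1},{"delta_pos":[7.03, -10.3, 5.68],"dr":[-1.2, 11.9, 4.6],"fingers":-1},{"delta_pos":[8.79, -12.87, 7.1],"dr":[-1.5, 14.8, 5.8],"fingers":-1}]

[{"delta_pos":[1.08, -2.76, 1.72],"dr":[-0.3, 3.0, 1.2],"fingers":-1},{"delta_pos":[2.15, -5.52, 3.43],"dr":[-0.6, 5.9, 2.3],"fingers":-1},{"delta_pos":[3.23, -8.29, 5.15],"dr":[-0.9, 8.9, 3.5],"fingers":-1},{"delta_pos":[4.31, -11.05, 6.87],"dr":[-1.2, 11.9, 4.6],"fingers":-1},{"delta_pos":[5.39, -13.81, 8.59],"dr":[-1.5, 14.8, 5.8],"fingers":-1}]

[{"delta_pos":[-0.0, 0.0, 2.0],"dr":[0.0, -0.0, -0.0],"fingers":-1},{"delta_pos":[0.0, 0.0, 4.0],"dr":[0.0, -0.0, -0.0],"fingers":-1},{"delta_pos":[0.0, 0.0, 6.0],"dr":[0.0, -0.0, -0.0],"fingers":-1},{"delta_pos":[0.0, 0.0, 8.0],"dr":[0.0, -0.0, -0.0],"fingers":-1},{"delta_pos":[0.0, 0.0, 10.0],"dr":[0.0, -0.0, -0.0],"fingers":-1}]
```

Request:
{"fn": "step_arm", "kwargs": {
  "increments": [
    {"delta_pos":[2.4,-1.1,-1.5],"dr":[0,0,3.6],"fingers":-1},
    {"delta_pos":[4.8,-2.2,-3],"dr":[0,0,7.2],"fingers":-1},
    {"delta_pos":[7.3,-3.4,-4.4],"dr":[0,0,10.9],"fingers":-1},
    {"delta_pos":[9.7,-4.5,-5.9],"dr":[-0.1,0,14.5],"fingers":-1},
    {"delta_pos":[12.1,-5.6,-7.4],"dr":[-0.1,0,18.1],"fingers":-1}
  ]
}}

```text
time: 0.72
tool_pos: [0.3006, -0.3793, 0.3009]
tool_rot: [3.141, -0.0, 0.098]
contact_force: [0.3, -0.6, 0.3]
opening: 0.0918
grip_force: 0.0
```

Request:
{"fn": "step_arm", "kwargs": {
  "increments": [
    {"delta_pos":[1.8,-2.6,1.4],"dr":[-0.3,3,1.2],"fingers":-1},
    {"delta_pos":[3.5,-5.2,2.8],"dr":[-0.6,5.9,2.3],"fingers":-1},
    {"delta_pos":[5.3,-7.7,4.3],"dr":[-0.9,8.9,3.5],"fingers":-1},
    {"delta_pos":[7,-10.3,5.7],"dr":[-1.2,11.9,4.6],"fingers":-1},
    {"delta_pos":[8.8,-12.9,7.1],"dr":[-1.5,14.8,5.8],"fingers":-1}
  ]
}}

```text
time: 1.35
tool_pos: [0.375, -0.2421, 0.2289]
tool_rot: [3.127, -0.261, -0.001]
contact_force: [-0.1, -0.7, -0.8]
opening: 0.0916
grip_force: 0.0
```

Request:
{"fn": "step_arm", "kwargs": {
  "increments": [
    {"delta_pos":[1.1,-2.8,1.7],"dr":[-0.3,3,1.2],"fingers":-1},
    {"delta_pos":[2.2,-5.5,3.4],"dr":[-0.6,5.9,2.3],"fingers":-1},
    {"delta_pos":[3.2,-8.3,5.2],"dr":[-0.9,8.9,3.5],"fingers":-1},
    {"delta_pos":[4.3,-11.1,6.9],"dr":[-1.2,11.9,4.6],"fingers":-1},
    {"delta_pos":[5.4,-13.8,8.6],"dr":[-1.5,14.8,5.8],"fingers":-1}
  ]
}}

```text
time: 1.98
tool_pos: [0.4497, -0.1056, 0.1578]
tool_rot: [3.141, -0.52, -0.108]
contact_force: [1.4, 0.7, -0.4]
opening: 0.092
grip_force: 0.0
```

```bash
python3 - <<'E'
from h import *
import cv2
k=knob(.05);M=rot(.52)
o=robot.observe();print(o["time"],o["tool_pos"].round(4),o["qpos"].round(2),"want",gp(k-.10*M[:,2],M))
im=viewer.read_camera("side")[:,:,::-1]; t=viewer.read_camera("top")[:,:,::-1]
r=lambda a,f:cv2.resize(a,None,fx=f,fy=f,interpolation=cv2.INTER_CUBIC)
c=np.zeros((480,800,3),np.uint8); c[:,:400]=r(im[80:272,240:400],2.5); c[:,400:]=r(t[150:342,340:500],2.5)
cv2.imwrite("pics/pre.png",c)
plan(seg(cur(),(gp(k,M),M,-1),5))
E
```

```text
1.975 [ 0.4497 -0.1056  0.1578] [-0.55  0.1   2.22  0.57  0.4   0.65] want [ 0.44921009 -0.10624318  0.15802599]
[{"delta_pos":[0.05, 0.06, 1.98],"dr":[-0.0, 0.1, 0.0],"fingers":-1},{"delta_pos":[0.11, 0.12, 3.96],"dr":[-0.1, 0.1, 0.0],"fingers":-1},{"delta_pos":[0.16, 0.18, 5.94],"dr":[-0.1, 0.2, 0.0],"fingers":-1},{"delta_pos":[0.22, 0.24, 7.92],"dr":[-0.2, 0.2, 0.1],"fingers":-1},{"delta_pos":[0.27, 0.31, 9.89],"dr":[-0.2, 0.3, 0.1],"fingers":-1}]
```

View pics/pre.png

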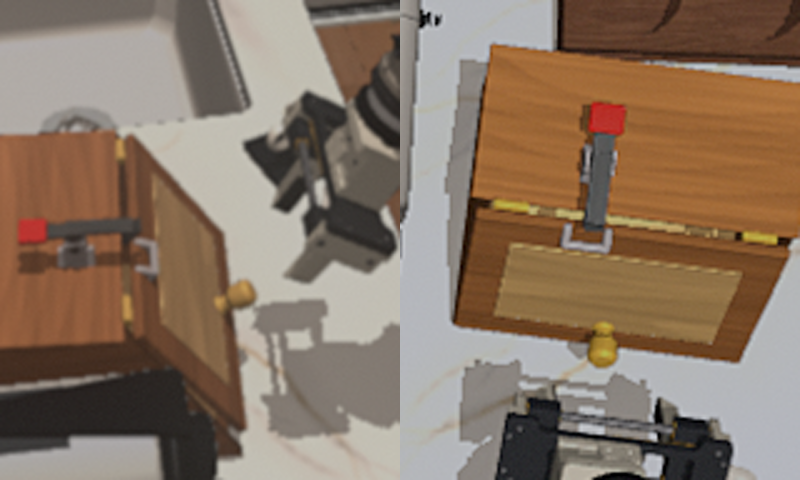

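The gripper is centred on the knob: top crop, fingers at 540–690 and knob at 602, which agrees once parallax is allowed for. I advance and close.

Request:
{"fn": "step_arm", "kwargs": {
  "increments": [
    {"delta_pos":[0,0.1,2],"dr":[0,0,0],"fingers":-1},
    {"delta_pos":[0.1,0.1,4],"dr":[0,0.1,0],"fingers":-1},
    {"delta_pos":[0.2,0.2,6],"dr":[0,0.2,0],"fingers":-1},
    {"delta_pos":[0.2,0.2,8],"dr":[0,0.2,0],"fingers":-1},
    {"delta_pos":[0.3,0.3,9.9],"dr":[0,0.3,0],"fingers":-1}
  ]
}}

```text
time: 2.7
tool_pos: [0.5011, -0.1257, 0.0875]
tool_rot: [-3.114, -0.514, -0.106]
contact_force: [-0.8, 0.4, 0.6]
opening: 0.0919
grip_force: 0.0
```

Request:
{"fn": "step_arm", "kwargs": {
  "increments": [
    {"delta_pos":[0,0,0],"dr":[0,0,0],"fingers":0},
    {"delta_pos":[0,0,0],"dr":[0,0,0],"fingers":1},
    {"delta_pos":[0,0,0],"dr":[0,0,0],"fingers":1},
    {"delta_pos":[0,0,0],"dr":[0,0,0],"fingers":1},
    {"delta_pos":[0,0,0],"dr":[0,0,0],"fingers":1}
  ],
  "newtons": 20
}}

```text
time: 3.32
tool_pos: [0.5002, -0.1218, 0.0875]
tool_rot: [-3.107, -0.513, -0.107]
contact_force: [9.2, 20.8, 5.2]
opening: 0.0465
grip_force: 11.3
```

```bash
python3 - <<'E'
from h import *
c=cur(1); o=robot.observe(); print(c[0],o["opening"],o["contact_force"],o["qpos"].round(2))
M0=c[1]; g=c[0]-.019*M0[:,2]; print("grasp",g,"knob",knob(.05), cw(0,0,0))
w=[]; F=np.linspace(.05,2.12,25)
for f in F[1:]:
    M=rot(.52*(1-(f-.05)/2.07)); w.append((gp(knob(f)+(g-knob(.05)),M),M,1))
plan(w)
E
```

```text
[ 0.50015936 -0.12178915  0.08753149] 0.04651106579910378 [ 9.22248076 20.75359526  5.24113753] [-0.54  0.34  2.17  0.98  0.29  0.23]
grasp [ 0.49082565 -0.12144582  0.1040773 ] knob [ 0.4892272  -0.11054143  0.08773264] [ 0.6257 -0.1252  0.    ]
[{"delta_pos":[-0.24, 0.02, -1.32],"dr":[-2.0, -0.8, 0.0],"fingers":1},{"delta_pos":[-0.38, -0.03, -2.66],"dr":[-2.0, -2.1, 0.1],"fingers":1},{"delta_pos":[-0.41, -0.07, -4.01],"dr":[-2.0, -3.3, 0.1],"fingers":1},{"delta_pos":[-0.32, -0.12, -5.34],"dr":[-2.0, -4.6, 0.1],"fingers":1},{"delta_pos":[-0.12, -0.16, -6.66],"dr":[-2.0, -5.8, 0.1],"fingers":1}]

[{"delta_pos":[0.18, 0.0, -1.32],"dr":[-0.0, -1.2, -0.0],"fingers":1},{"delta_pos":[0.48, -0.0, -2.62],"dr":[-0.0, -2.5, -0.0],"fingers":1},{"delta_pos":[0.89, -0.0, -3.89],"dr":[-0.0, -3.7, -0.0],"fingers":1},{"delta_pos":[1.4, 0.0, -5.11],"dr":[-0.0, -5.0, -0.0],"fingers":1},{"delta_pos":[2.02, 0.0, -6.28],"dr":[-0.0, -6.2, -0.0],"fingers":1}]

[{"delta_pos":[0.59, -0.0, -1.18],"dr":[0.0, -1.2, 0.0],"fingers":1},{"delta_pos":[1.28, -0.0, -2.31],"dr":[0.0, -2.5, 0.0],"fingers":1},{"delta_po
[... 182 characters left out ...]
ingers":1}]

[{"delta_pos":[0.93, -0.0, -0.92],"dr":[0.0, -1.2, -0.0],"fingers":1},{"delta_pos":[1.95, -0.0, -1.76],"dr":[0.0, -2.5, -0.0],"fingers":1},{"delta_pos":[3.02, -0.0, -2.5],"dr":[-0.0, -3.7, 0.0],"fingers":1},{"delta_pos":[4.16, -0.0, -3.14],"dr":[0.0, -5.0, -0.0],"fingers":1},{"delta_pos":[5.35, 0.0, -3.68],"dr":[-0.0, -6.2, -0.0],"fingers":1}]

[{"delta_pos":[1.18, -0.0, -0.56],"dr":[0.0, -1.2, 0.0],"fingers":1},{"delta_pos":[2.4, -0.0, -1.02],"dr":[0.0, -2.5, -0.0],"fingers":1},{"delta_pos":[3.65, 0.0, -1.37],"dr":[0.0, -3.7, 0.0],"fingers":1},{"delta_pos":[4.93, -0.0, -1.61],"dr":[0.0, -5.0, 0.0],"fingers":1},{"delta_pos":[4.93, -0.0, -1.61],"dr":[0.0, -5.0, 0.0],"fingers":1}]
```

Joint 5 hit its limit at that tilt, so the tool stopped off-target and one finger leans on the knob. I'll open, back out, and regrasp with the tool pointing straight down.

Request:
{"fn": "step_arm", "kwargs": {
  "increments": [
    {"delta_pos":[0,0,0],"dr":[0,0,0],"fingers":-1},
    {"delta_pos":[0,0,0],"dr":[0,0,0],"fingers":-1},
    {"delta_pos":[0,0,0],"dr":[0,0,0],"fingers":-1},
    {"delta_pos":[0,0,-4],"dr":[0,0,0],"fingers":-1},
    {"delta_pos":[0,0,-9],"dr":[0,0,0],"fingers":-1}
  ]
}}

```text
time: 3.95
tool_pos: [0.4549, -0.1225, 0.1655]
tool_rot: [-3.113, -0.51, -0.107]
contact_force: [1.0, -0.6, 0.3]
opening: 0.0898
grip_force: 0.0
```

```bash
python3 - <<'E'
from h import *
k=knob(.05);M=rot(0)
print(robot.observe()["qpos"].round(2),robot.observe()["tool_pos"])
w=(gp(k+[0,0,.09],M),M,-1);w3=(gp(k,M),M,-1)
plan(seg(cur(),w,5)+seg(w,w3,5))
E
```

```text
[-0.61  0.11  2.17  0.59  0.49  0.59] [ 0.45488834 -0.12252361  0.16548355]
[{"delta_pos":[0.51, -0.3, 0.45],"dr":[-0.3, -5.8, 0.1],"fingers":-1},{"delta_pos":[1.01, -0.6, 0.89],"dr":[-0.6, -11.7, 0.2],"fingers":-1},{"delta_pos":[1.52, -0.9, 1.34],"dr":[-0.9, -17.5, 0.2],"fingers":-1},{"delta_pos":[2.03, -1.2, 1.79],"dr":[-1.3, -23.4, 0.3],"fingers":-1},{"delta_pos":[2.54, -1.5, 2.24],"dr":[-1.6, -29.2, 0.4],"fingers":-1}]

[{"delta_pos":[0.0, -0.0, 1.8],"dr":[0.0, 0.0, 0.0],"fingers":-1},{"delta_pos":[0.0, -0.0, 3.6],"dr":[0.0, 0.0, 0.0],"fingers":-1},{"delta_pos":[0.0, -0.0, 5.4],"dr":[0.0, 0.0, 0.0],"fingers":-1},{"delta_pos":[0.0, -0.0, 7.2],"dr":[0.0, 0.0, 0.0],"fingers":-1},{"delta_pos":[0.0, -0.0, 9.0],"dr":[0.0, 0.0, 0.0],"fingers":-1}]
```

Request:
{"fn": "step_arm", "kwargs": {
  "increments": [
    {"delta_pos":[0.5,-0.3,0.4],"dr":[-0.3,-5.8,0.1],"fingers":-1},
    {"delta_pos":[1,-0.6,0.9],"dr":[-0.6,-11.7,0.2],"fingers":-1},
    {"delta_pos":[1.5,-0.9,1.3],"dr":[-0.9,-17.5,0.2],"fingers":-1},
    {"delta_pos":[2,-1.2,1.8],"dr":[-1.3,-23.4,0.3],"fingers":-1},
    {"delta_pos":[2.5,-1.5,2.2],"dr":[-1.6,-29.2,0.4],"fingers":-1}
  ]
}}

```text
time: 4.58
tool_pos: [0.4901, -0.1105, 0.1593]
tool_rot: [3.14, -0.001, -0.107]
contact_force: [-0.3, -0.1, -1.3]
opening: 0.0916
grip_force: 0.0
```

Request:
{"fn": "step_arm", "kwargs": {
  "increments": [
    {"delta_pos":[0,0,1.8],"dr":[0,0,0],"fingers":-1},
    {"delta_pos":[0,0,3.6],"dr":[0,0,0],"fingers":-1},
    {"delta_pos":[0,0,5.4],"dr":[0,0,0],"fingers":-1},
    {"delta_pos":[0,0,7.2],"dr":[0,0,0],"fingers":-1},
    {"delta_pos":[0,0,9],"dr":[0,0,0],"fingers":-1}
  ]
}}

```text
time: 5.2
tool_pos: [0.4901, -0.1107, 0.0684]
tool_rot: [3.141, -0.004, -0.107]
contact_force: [-1.1, 0.2, -0.7]
opening: 0.0914
grip_force: 0.0
```

```bash
python3 - <<'E'
from h import *
k=knob(.05);M=rot(0); c=cur();o=robot.observe()
print(o["qpos"].round(2),o["tool_pos"],o["contact_force"],"knob",k,"grasp",c[0]-.019*c[1][:,2])
plan(seg(c,(gp(k,M),M,0),5))
E
```

```text
[-0.37  0.49  1.79  0.    0.86  1.3 ] [ 0.49006942 -0.11065835  0.06843147] [-1.1262945   0.24859136 -0.73529189] knob [ 0.4892272  -0.11054143  0.08773264] grasp [ 0.49000016 -0.11063263  0.08743133]
[{"delta_pos":[-0.02, -0.0, -0.01],"dr":[0.0, -0.0, -0.0],"fingers":0},{"delta_pos":[-0.03, -0.0, -0.01],"dr":[0.0, -0.1, -0.0],"fingers":0},{"delta_pos":[-0.05, -0.0, -0.02],"dr":[0.0, -0.1, -0.0],"fingers":0},{"delta_pos":[-0.07, -0.0, -0.02],"dr":[0.0, -0.2, -0.0],"fingers":0},{"delta_pos":[-0.08, -0.0, -0.03],"dr":[0.1, -0.2, -0.0],"fingers":0}]
```

On target. Closing on the knob.

Request:
{"fn": "step_arm", "kwargs": {
  "increments": [
    {"delta_pos":[0,0,0],"dr":[0,0,0],"fingers":0.3},
    {"delta_pos":[0,0,0],"dr":[0,0,0],"fingers":1},
    {"delta_pos":[0,0,0],"dr":[0,0,0],"fingers":1},
    {"delta_pos":[0,0,0],"dr":[0,0,0],"fingers":1},
    {"delta_pos":[0,0,0],"dr":[0,0,0],"fingers":1}
  ],
  "newtons": 20
}}

```text
time: 5.82
tool_pos: [0.4903, -0.1105, 0.0694]
tool_rot: [3.141, -0.004, -0.107]
contact_force: [0.9, -0.8, -0.1]
opening: 0.0465
grip_force: 0.0
```

Request:
{"fn": "step_arm", "kwargs": {
  "increments": [
    {"delta_pos":[0,0,0],"dr":[0,0,0],"fingers":1},
    {"delta_pos":[0,0,0],"dr":[0,0,0],"fingers":1},
    {"delta_pos":[0,0,0],"dr":[0,0,0],"fingers":1},
    {"delta_pos":[0,0,0],"dr":[0,0,0],"fingers":1},
    {"delta_pos":[0,0,0],"dr":[0,0,0],"fingers":1}
  ]
}}

```text
time: 6.45
tool_pos: [0.4902, -0.1106, 0.0692]
tool_rot: [3.141, -0.004, -0.107]
contact_force: [-0.6, -1.6, 0.3]
opening: 0.0277
grip_force: 20.0
```

```bash
python3 - <<'E'
from h import *
M=rot(0)
F=np.linspace(.05,2.13,30)
c=cur(1); g=c[0]-.019*c[1][:,2]; 
plan([(c[0]+knob(f)-knob(.05),M,1) for f in F[1:]],(c[0],M))
E
```

```text
[{"delta_pos":[-0.7, -0.0, -0.87],"dr":[0.0, 0.0, 0.0],"fingers":1},{"delta_pos":[-1.34, 0.0, -1.78],"dr":[0.0, 0.0, 0.0],"fingers":1},{"delta_pos":[-1.91, -0.0, -2.74],"dr":[0.0, 0.0, 0.0],"fingers":1},{"delta_pos":[-2.41, 0.0, -3.74],"dr":[0.0, 0.0, 0.0],"fingers":1},{"delta_pos":[-2.84, -0.0, -4.77],"dr":[0.0, 0.0, 0.0],"fingers":1}]

[{"delta_pos":[-0.35, 0.0, -1.06],"dr":[0.0, 0.0, 0.0],"fingers":1},{"delta_pos":[-0.63, 0.0, -2.14],"dr":[0.0, 0.0, 0.0],"fingers":1},{"delta_pos":[-0.83, 0.0, -3.24],"dr":[0.0, 0.0, 0.0],"fingers":1},{"delta_pos":[-0.95, 0.0, -4.35],"dr":[0.0, 0.0, 0.0],"fingers":1},{"delta_pos":[-0.99, 0.0, -5.46],"dr":[0.0, 0.0, 0.0],"fingers":1}]

[{"delta_pos":[0.04, 0.0, -1.11],"dr":[0.0, 0.0, 0.0],"fingers":1},{"delta_pos":[0.16, 0.0, -2.22],"dr":[0.0, 0.0, 0.0],"fingers":1},{"delta_pos":[0.36, 0.0, -3.32],"dr":[0.0, 0.0, 0.0],"fingers":1},{"delta_pos":[0.64, 0.0, -4.4],"dr":[0.0, 0.0, 0.0],"fingers":1},{"delta_pos":[0.99, -0.0, -5.46],"dr":[0.0, 0.0, 0.0],"fingers":1}]

[{"delta_pos":[0.43, 0.0, -1.03],"dr":[0.0, 0.0, 0.0],"fingers":1},{"delta_pos":[0.93, -0
[... 207 characters left out ...]
,"dr":[0.0, 0.0, 0.0],"fingers":1}]

[{"delta_pos":[0.76, 0.0, -0.81],"dr":[0.0, 0.0, 0.0],"fingers":1},{"delta_pos":[1.58, 0.0, -1.57],"dr":[0.0, 0.0, 0.0],"fingers":1},{"delta_pos":[2.45, 0.0, -2.27],"dr":[0.0, 0.0, 0.0],"fingers":1},{"delta_pos":[3.37, 0.0, -2.9],"dr":[0.0, 0.0, 0.0],"fingers":1},{"delta_pos":[4.34, 0.0, -3.46],"dr":[0.0, 0.0, 0.0],"fingers":1}]

[{"delta_pos":[1.0, -0.0, -0.49],"dr":[0.0, 0.0, 0.0],"fingers":1},{"delta_pos":[2.03, 0.0, -0.92],"dr":[0.0, 0.0, 0.0],"fingers":1},{"delta_pos":[3.09, 0.0, -1.26],"dr":[0.0, 0.0, 0.0],"fingers":1},{"delta_pos":[4.18, 0.0, -1.53],"dr":[0.0, 0.0, 0.0],"fingers":1},{"delta_pos":[4.18, 0.0, -1.53],"dr":[0.0, 0.0, 0.0],"fingers":1}]
```

The knob is held (opening 27.7 mm). I lift along the arc, checking forces after each stretch.

Request:
{"fn": "step_arm", "kwargs": {
  "increments": [
    {"delta_pos":[-0.7,0,-0.9],"dr":[0,0,0],"fingers":1},
    {"delta_pos":[-1.3,0,-1.8],"dr":[0,0,0],"fingers":1},
    {"delta_pos":[-1.9,0,-2.7],"dr":[0,0,0],"fingers":1},
    {"delta_pos":[-2.4,0,-3.7],"dr":[0,0,0],"fingers":1},
    {"delta_pos":[-2.8,0,-4.8],"dr":[0,0,0],"fingers":1}
  ]
}}

```text
time: 7.08
tool_pos: [0.4621, -0.1075, 0.118]
tool_rot: [3.14, -0.005, -0.107]
contact_force: [4.1, -2.3, -2.1]
opening: 0.0275
grip_force: 20.0
```

Request:
{"fn": "step_arm", "kwargs": {
  "increments": [
    {"delta_pos":[-0.4,0,-1.1],"dr":[0,0,0],"fingers":1},
    {"delta_pos":[-0.6,0,-2.1],"dr":[0,0,0],"fingers":1},
    {"delta_pos":[-0.8,0,-3.2],"dr":[0,0,0],"fingers":1},
    {"delta_pos":[-1,0,-4.4],"dr":[0,0,0],"fingers":1},
    {"delta_pos":[-1,0,-5.5],"dr":[0,0,0],"fingers":1}
  ]
}}

```text
time: 7.7
tool_pos: [0.4525, -0.1065, 0.1729]
tool_rot: [3.14, -0.006, -0.107]
contact_force: [6.9, -2.7, -3.8]
opening: 0.0273
grip_force: 20.0
```

Request:
{"fn": "step_arm", "kwargs": {
  "increments": [
    {"delta_pos":[0.1,0,-1.1],"dr":[0,0,0],"fingers":1},
    {"delta_pos":[0.2,0,-2.2],"dr":[0,0,0],"fingers":1},
    {"delta_pos":[0.5,0,-3.3],"dr":[0,0,0],"fingers":1},
    {"delta_pos":[0.8,0,-4.4],"dr":[0,0,0],"fingers":1},
    {"delta_pos":[1.1,0,-5.5],"dr":[0,0,0],"fingers":1}
  ]
}}

```text
time: 8.32
tool_pos: [0.4627, -0.1076, 0.2274]
tool_rot: [3.141, -0.003, -0.107]
contact_force: [4.6, -3.5, -6.7]
opening: 0.0274
grip_force: 20.0
```

Request:
{"fn": "step_arm", "kwargs": {
  "increments": [
    {"delta_pos":[0.4,0,-1],"dr":[0,0,0],"fingers":1},
    {"delta_pos":[0.9,0,-2],"dr":[0,0,0],"fingers":1},
    {"delta_pos":[1.5,0,-3],"dr":[0,0,0],"fingers":1},
    {"delta_pos":[2.1,0,-3.9],"dr":[0,0,0],"fingers":1},
    {"delta_pos":[2.8,0,-4.8],"dr":[0,0,0],"fingers":1}
  ]
}}

```text
time: 8.95
tool_pos: [0.4904, -0.1106, 0.2748]
tool_rot: [3.14, -0.002, -0.107]
contact_force: [5.3, -5.7, -10.8]
opening: 0.0276
grip_force: 20.0
```

```bash
python3 - <<'E'
from h import *
o=robot.observe(); c=cur(1); g=c[0]-.019*c[1][:,2]; h=cw(-.02,0,.19); d=g-h; r=np.hypot(d[0],d[2])
a=np.arctan2(d[2],-d[0]); print(g,r,a+np.arctan2(108,112), o["contact_force"])
E
```

```text
[ 0.49033847 -0.11055047  0.29376641] 0.15524868024186925 1.499258246213699 [  5.34694334  -5.66027909 -10.78719096]
```

Some outward stretch, about 11 N radial. I shave about 3 mm off the radius for the rest.

Request:
{"fn": "step_arm", "kwargs": {
  "increments": [
    {"delta_pos":[0.9,0,-0.6],"dr":[0,0,0],"fingers":1},
    {"delta_pos":[1.7,0,-1.3],"dr":[0,0,0],"fingers":1},
    {"delta_pos":[2.6,0,-2],"dr":[0,0,0],"fingers":1},
    {"delta_pos":[3.5,0,-2.6],"dr":[0,0,0],"fingers":1},
    {"delta_pos":[4.4,0,-3.2],"dr":[0,0,0],"fingers":1}
  ]
}}

```text
time: 9.57
tool_pos: [0.5326, -0.1152, 0.308]
tool_rot: [3.14, 0.0, -0.107]
contact_force: [-3.6, -5.0, -2.5]
opening: 0.0275
grip_force: 20.0
```

Request:
{"fn": "step_arm", "kwargs": {
  "increments": [
    {"delta_pos":[1,0,-0.5],"dr":[0,0,0],"fingers":1},
    {"delta_pos":[2,0,-0.9],"dr":[0,0,0],"fingers":1},
    {"delta_pos":[3.1,0,-1.3],"dr":[0,0,0],"fingers":1},
    {"delta_pos":[4.2,0,-1.5],"dr":[0,0,0],"fingers":1},
    {"delta_pos":[4.2,0,-1.5],"dr":[0,0,0],"fingers":1}
  ]
}}

```text
time: 10.2
tool_pos: [0.5755, -0.1199, 0.324]
tool_rot: [3.14, -0.004, -0.107]
contact_force: [-2.5, -4.2, 5.8]
opening: 0.0272
grip_force: 20.0
```

```bash
python3 - <<'E'
from h import *
import cv2
o=robot.observe(); c=cur(1); g=c[0]-.019*c[1][:,2]; h=cw(-.02,0,.19); d=g-h; r=np.hypot(d[0],d[2])
a=np.arctan2(d[2],-d[0]); print(g,r,a+np.arctan2(108,112), o["contact_force"],o["qpos"].round(2))
im=viewer.read_camera("side")[60:260,200:400,::-1]
cv2.imwrite("pics/up.png",cv2.resize(im,None,fx=3,fy=3,interpolation=cv2.INTER_CUBIC))
E
```

```text
[ 0.57546764 -0.11984795  0.34295476] 0.15593615240582817 2.1421548087918993 [-2.51008068 -4.20994811  5.81405576] [-0.34  0.41  1.16 -0.    1.57  1.34]
```

View pics/up.png

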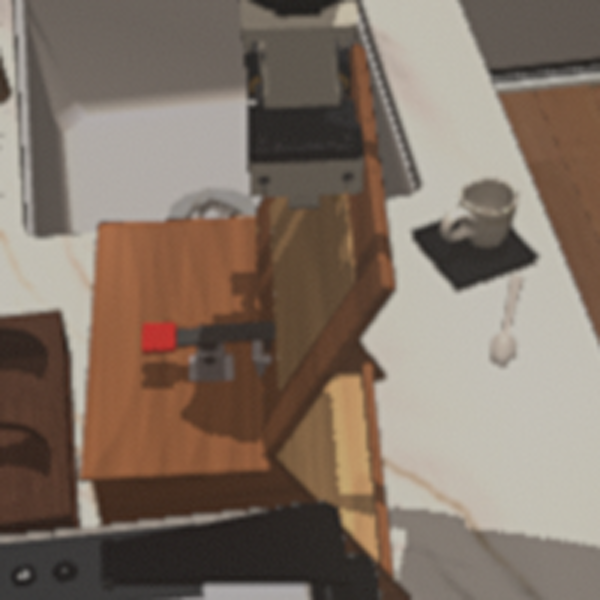

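The flap is up near the stay. The pin, at about (262,350) in the crop, is close to the hook. I push a touch further to be sure, then open and back off upward.

Request:
{"fn": "step_arm", "kwargs": {
  "increments": [
    {"delta_pos":[0.3,0,0],"dr":[0,0,0],"fingers":1},
    {"delta_pos":[0.6,0,-0.1],"dr":[0,0,0],"fingers":1},
    {"delta_pos":[0.6,0,-0.1],"dr":[0,0,0],"fingers":1},
    {"delta_pos":[0.2,0,0],"dr":[0,0,0],"fingers":1},
    {"delta_pos":[-0.1,0,0],"dr":[0,0,0],"fingers":1}
  ]
}}

```text
time: 10.88
tool_pos: [0.5742, -0.1198, 0.3236]
tool_rot: [3.14, -0.004, -0.107]
contact_force: [-1.9, -5.3, 2.3]
opening: 0.0273
grip_force: 20.0
```

Request:
{"fn": "step_arm", "kwargs": {
  "increments": [
    {"delta_pos":[-0.2,0,0.1],"dr":[0,0,0],"fingers":1},
    {"delta_pos":[-0.4,0,0.2],"dr":[0,0,0],"fingers":1},
    {"delta_pos":[-0.6,0,0.2],"dr":[0,0,0],"fingers":1},
    {"delta_pos":[-0.6,0,0.2],"dr":[0,0,0],"fingers":1},
    {"delta_pos":[-0.6,0,0.2],"dr":[0,0,0],"fingers":1}
  ]
}}

```text
time: 11.5
tool_pos: [0.5682, -0.1191, 0.322]
tool_rot: [3.139, -0.005, -0.107]
contact_force: [-4.4, -4.3, 6.6]
opening: 0.0274
grip_force: 20.0
```

Request:
{"fn": "step_arm", "kwargs": {
  "increments": [
    {"delta_pos":[-0.3,0,0.1],"dr":[0,0,0],"fingers":1},
    {"delta_pos":[-0.6,0,0.2],"dr":[0,0,0],"fingers":1},
    {"delta_pos":[-0.8,0,0.2],"dr":[0,0,0],"fingers":1},
    {"delta_pos":[-0.8,0,0.2],"dr":[0,0,0],"fingers":1},
    {"delta_pos":[-0.8,0,0.2],"dr":[0,0,0],"fingers":1}
  ]
}}

```text
time: 12.12
tool_pos: [0.5619, -0.1184, 0.3202]
tool_rot: [3.139, -0.009, -0.107]
contact_force: [3.7, -4.2, 5.8]
opening: 0.0276
grip_force: 20.0
```

Pull-back force jumped by +8 N, so it is likely locked. I release and watch.

Request:
{"fn": "step_arm", "kwargs": {
  "increments": [
    {"delta_pos":[0.3,0,0],"dr":[0,0,0],"fingers":1},
    {"delta_pos":[0.5,0,-0.1],"dr":[0,0,0],"fingers":0.6},
    {"delta_pos":[0.5,0,-0.1],"dr":[0,0,0],"fingers":0},
    {"delta_pos":[0.5,0,-0.1],"dr":[0,0,0],"fingers":-0.5},
    {"delta_pos":[0.5,0,-0.1],"dr":[0,0,0],"fingers":-1}
  ]
}}

```text
time: 12.75
tool_pos: [0.5657, -0.1179, 0.3191]
tool_rot: [3.142, -0.003, -0.106]
contact_force: [0.3, 0.1, -0.2]
opening: 0.0523
grip_force: 0.0
```

Request:
{"fn": "step_arm", "kwargs": {
  "increments": [
    {"delta_pos":[0,0,0],"dr":[0,0,0],"fingers":-1},
    {"delta_pos":[0,0,-2],"dr":[0,0,0],"fingers":-1},
    {"delta_pos":[0,0,-4],"dr":[0,0,0],"fingers":-1},
    {"delta_pos":[0,0,-6],"dr":[0,0,0],"fingers":-1},
    {"delta_pos":[0,0,-8],"dr":[0,0,0],"fingers":-1}
  ]
}}

```text
time: 13.38
tool_pos: [0.5655, -0.1181, 0.4]
tool_rot: [3.141, -0.004, -0.107]
contact_force: [0.5, -0.3, 0.3]
opening: 0.0917
grip_force: 0.0
```

```bash
python3 - <<'E'
from h import *
import cv2
o=robot.observe(); print(o["tool_pos"],o["contact_force"],o["opening"])
for f in (1.8,2.0,2.09): print(f,proj("side",knob(f)).round(0),proj("top",knob(f)).round(0))
# first-guess shaker positions at cap top z=.09 from top view
K=np.array(C["top"]["K"]);T=np.array(C["top"]["T"])
for n,px in (("cocoa",(204.7,269.7)),("cinn",(269.2,272.8)),("black caps",(183,286)),("pink",(206,234))):
    d=T[:3,:3]@np.linalg.solve(K,[*px,1]); print(n,(T[:3,3]+d*(.088-T[2,3])/d[2]).round(4))
s=viewer.read_camera("side")[40:260,200:400,::-1];t=viewer.read_camera("top")[150:370,300:500,::-1]
cv2.imwrite("pics/up2.png",cv2.resize(np.hstack([s,t]),None,fx=2,fy=2,interpolation=cv2.INTER_CUBIC))
E
```

```text
[ 0.56545142 -0.11809184  0.4000078 ] [ 0.45759489 -0.3324601   0.32889308] 0.09166049028339539
1.8 [323. 124.] [440. 274.]
2.0 [310. 119.] [443. 259.]
2.09 [304. 118.] [444. 253.]
cocoa [0.5296 0.3998 0.088 ]
cinn [0.5253 0.247  0.088 ]
black caps [0.4901 0.4498 0.088 ]
pink [0.6143 0.3996 0.088 ]
```

View pics/up2.png

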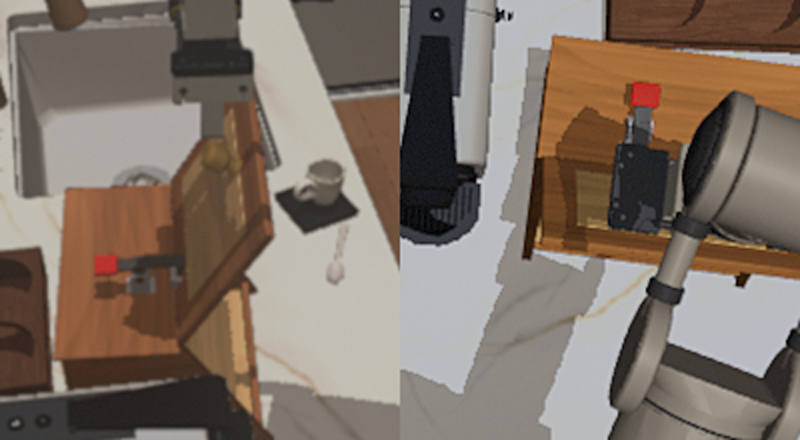

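Knob at side (307,118), which fits 2.05–2.09 rad, and it stays up with the hand off, so the flap is locked. Next is the shaker. I fit a quick planar arm model to choose a reachable tilt.

```bash
cat >> h.py <<'E'
def fk(q,P):  # q4=0 plane
    L1,L2,h,Lt=P; a=q[1];b=a+q[2];t=np.pi-b-q[4]
    return np.array([L1*np.sin(a)+L2*np.sin(b)+Lt*np.sin(t),h+L1*np.cos(a)+L2*np.cos(b)-Lt*np.cos(t)])
E
python3 - <<'E'
from h import *
o=robot.observe()
D=[([0,.3426,1.5249,0,1.2754],(.212,-.4799,.2261)),([0,.49,1.79,0,.86],(.49,-.1107,.0684)),([0,.41,1.16,0,1.57],(.5755,-.1199,.324)),(o["qpos"],o["tool_pos"])]
f=lambda P:np.ravel([fk(q,P)-[np.sqrt(x*x+y*y-.0763**2),z] for q,(x,y,z) in D])
# h and Lt only enter as h-Lt when pointing down: fix Lt later
s=least_squares(lambda p:f([p[0],p[1],p[2],.25]),[.45,.4,.4]);print(s.x,s.fun.round(4))
L1,L2,h0=s.x
for Lt in (.22,.3):
  P=(L1,L2,h0-.25+Lt,Lt)
  for n,(r,z) in dict(shaker=(.662,.055),carry=(.40,.20),plate=(.618,.08)).items():
    for t in (.5,.7,.85):
        rp=np.sqrt(r*r-.0763**2)+.019*np.sin(t); zz=z-.019*np.cos(t)
        w=np.array([rp-Lt*np.sin(t),zz+Lt*np.cos(t)-P[2]]);d=np.hypot(*w)
        c=(d*d-L1**2-L2**2)/(2*L1*L2)
        if abs(c)>1: print(Lt,n,t,"no");continue
        q3=np.arccos(c);q2=np.arctan2(w[0],w[1])-np.arctan2(L2*np.sin(q3),L1+L2*np.cos(q3))
        print(Lt,n,t,"q2 %.2f q3 %.2f q5 %.2f"%(q2,q3,np.pi-t-q2-q3))
E
```

```text
[0.46075375 0.38899386 0.15542474] [ 0.0074 -0.0004  0.0159 -0.0098 -0.0098  0.0043 -0.0173  0.0059]
0.22 shaker 0.5 q2 0.64 q3 1.68 q5 0.33
0.22 shaker 0.7 q2 0.62 q3 1.79 q5 0.03
0.22 shaker 0.85 q2 0.63 q3 1.86 q5 -0.20
0.22 carry 0.5 q2 -0.07 q3 2.21 q5 0.50
0.22 carry 0.7 q2 -0.11 q3 2.31 q5 0.24
0.22 carry 0.85 q2 -0.12 q3 2.39 q5 0.02
0.22 plate 0.5 q2 0.53 q3 1.79 q5 0.32
0.22 plate 0.7 q2 0.52 q3 1.91 q5 0.02
0.22 plate 0.85 q2 0.52 q3 1.98 q5 -0.21
0.3 shaker 0.5 q2 0.60 q3 1.80 q5 0.25
0.3 shaker 0.7 q2 0.59 q3 1.95 q5 -0.09
0.3 shaker 0.85 q2 0.61 q3 2.04 q5 -0.36
0.3 carry 0.5 q2 -0.14 q3 2.30 q5 0.49
0.3 carry 0.7 q2 -0.20 q3 2.44 q5 0.20
0.3 carry 0.85 q2 -0.22 q3 2.55 q5 -0.05
0.3 plate 0.5 q2 0.49 q3 1.91 q5 0.24
0.3 plate 0.7 q2 0.48 q3 2.06 q5 -0.10
0.3 plate 0.85 q2 0.50 q3 2.16 q5 -0.37
```

In-plane forward tilt is capped at about 0.45 rad by joint 5, so I need a twisted wrist for a larger tilt. I'll fit a full arm model on the logged poses.

```bash
cat > arm.py <<'E'
from h import *
Ry=lambda a:R.from_euler("y",a).as_matrix(); Rz=lambda a:R.from_euler("z",a).as_matrix()
def FK(q,P):
    L1,L2,h,Lt,d1,d4,d5,e3=P
    A=Rz(q[0])@Ry(q[1]); B=Rz(q[0])@Ry(q[1]+q[2]); Cm=B@Rz(q[3]); D=Cm@Ry(q[4])
    p=np.array([0,0,h])+Rz(q[0])@[0,d1,0]+A@[0,0,L1]+B@[e3,0,L2]+Cm@[0,d4,0]+D@[d5,0,Lt]
    return p,D@Rz(q[5]+np.pi/2)
lo=np.array([-2.53,-.77,.04,-1,.28,-3.11])+.03; hi=np.array([2.53,2.02,2.7,4.14,2.66,3.11])-.03
D=[([-1.30103,.342645,1.524895,0,1.27543,-.14597],(.21196,-.47991,.22613),(-3.1402,0,.41575)),
([-.55,.1,2.22,.57,.4,.65],(.4497,-.1056,.1578),(3.141,-.52,-.108)),
([-.54,.34,2.17,.98,.29,.23],(.5002,-.1218,.0875),(-3.107,-.513,-.107)),
([-.61,.11,2.17,.59,.49,.59],(.4549,-.1225,.1655),(-3.113,-.51,-.107)),
([-.37,.49,1.79,0,.86,1.3],(.49,-.1107,.0684),(3.141,-.004,-.107)),
([-.34,.41,1.16,0,1.57,1.34],(.5755,-.1199,.324),(3.14,-.004,-.107))]
def fit(D):
    f=lambda P:np.ravel([FK(q,P)[0]-np.array(x) for q,x,_ in D]+[.02*P])
    return least_squares(f,[.46,.39,.25,.25,0,.07,0,0])
def ik(p,M,P,q0):
    f=lambda q:np.r_[(FK(q,P)[0]-p)*10,R.from_matrix(FK(q,P)[1].T@M).as_rotvec()]
    s=least_squares(f,np.clip(q0,lo+.01,hi-.01),bounds=(lo,hi)); return s.x,np.abs(s.fun).max()
E
python3 - <<'E'
from arm import *
o=robot.observe(); D.append((o["qpos"],o["tool_pos"],o["tool_rot"]))
s=fit(D);print(s.x.round(4));print(s.fun[:-8].reshape(-1,3).round(4))
P=s.x
for q,x,r in D: print((R.from_matrix(FK(q,P)[1]).inv()*R.from_euler("xyz",r)).magnitude().round(3))
np.save("P.npy",P)
E
```

```text
Traceback (most recent call last):
  File "arm.py", line 17, in fit
    return least_squares(f,[.46,.39,.25,.25,0,.07,0,0])
  File "arm.py", line 16, in <lambda>
    f=lambda P:np.ravel([FK(q,P)[0]-np.array(x) for q,x,_ in D]+[.02*P])
               ~~~~~~~~^^^^^^^^^^^^^^^^^^^^^^^^^^^^^^^^^^^^^^^^^^^^^^^^^
ValueError: setting an array element with a sequence. The requested array has an inhomogeneous shape after 1 dimensions. The detected shape was (8,) + inhomogeneous part.
```

```bash
sed -i 's/np.ravel(\[FK(q,P)\[0\]-np.array(x) for q,x,_ in D\]+\[.02\*P\])/np.concatenate([FK(q,P)[0]-np.array(x) for q,x,_ in D]+[.005*P])/' arm.py
python3 - <<'E'
from arm import *
o=robot.observe(); D.append((o["qpos"],o["tool_pos"],o["tool_rot"]))
s=fit(D);print(s.x.round(4));print(s.fun[:-8].reshape(-1,3).round(4))
P=s.x
for q,x,r in D:
    print((R.from_matrix(FK(q,P)[1]).inv()*R.from_euler("xyz",r)).as_rotvec().round(3))
np.save("P.npy",P)
E
```

```text
[ 5.075e-01  3.798e-01  2.203e-01  3.164e-01  7.970e-02 -3.200e-03
  5.000e-04  4.650e-02]
[[ 0.0002 -0.0002  0.0003]
 [-0.0009 -0.0009 -0.0011]
 [ 0.0006  0.0005  0.0012]
 [ 0.0003 -0.0002 -0.0006]
 [ 0.0009  0.0024  0.0007]
 [-0.0011 -0.0021 -0.0008]
 [ 0.0003  0.0001  0.0004]]
[ 0. -0. -0.]
[ 0.002 -0.001 -0.002]
[ 0.002 -0.007 -0.003]
[-0.001 -0.002 -0.003]
[-0.     0.002  0.008]
[-0.001  0.002 -0.002]
[0. 0. 0.]
```

```bash
python3 - <<'E'
from arm import *
P=np.load("P.npy")
pts=dict(pick=np.array([.529,.400,.055]),lift=np.array([.45,.34,.16]),carry=np.array([.40,0,.18]),front=cw(-.19,0,.14),place=cw(-.015,0,.072))
for t in (.75,.9,1.05,1.2):
  for n,p in pts.items():
    out=[]
    az=np.arctan2(p[1],p[0])
    for da in (-.4,-.2,0,.2,.4,.6):
      a=az+da; M=rot(t,a)
      best=min((ik(gp(p,M),M,P,[az-.2,.4,2.,q4,.5,q6]) for q4 in(.8,1.6,2.8) for q6 in (-1,0,1)),key=lambda s:s[1])
      if best[1]<.01: out.append((round(a,2),best[0].round(2).tolist()))
    print(t,n,*out,sep="\n   ")
E
```

```text
0.75
   pick
   (np.float64(0.25), [0.64, 0.67, 1.93, 4.11, 0.31, -2.23])
   (np.float64(0.85), [0.39, 0.65, 1.95, 2.03, 0.35, -0.83])
   (np.float64(1.05), [0.32, 0.67, 1.91, 1.64, 0.47, -0.66])
   (np.float64(1.25), [0.26, 0.69, 1.83, 1.37, 0.62, -0.59])
0.75
   lift
   (np.float64(0.85), [0.32, 0.31, 2.14, 1.55, 0.35, -0.38])
   (np.float64(1.05), [0.23, 0.34, 2.1, 1.34, 0.53, -0.39])
   (np.float64(1.25), [0.17, 0.38, 2.03, 1.17, 0.71, -0.43])
0.75
   carry
   (np.float64(0.0), [-0.44, -0.03, 2.51, 1.72, 0.31, -0.49])
   (np.float64(0.2), [-0.6, -0.01, 2.49, 1.42, 0.51, -0.47])
   (np.float64(0.4), [-0.71, 0.04, 2.44, 1.24, 0.7, -0.55])
   (np.float64(0.6), [-0.76, 0.1, 2.37, 1.09, 0.85, -0.63])
0.75
   front
   (np.float64(-0.64), [-0.25, 0.24, 2.41, 4.03, 0.34, -2.14])
   (np.float64(-0.24), [-0.58, 0.2, 2.46, 2.38, 0.34, -1.09])
   (np.float64(-0.04), [-0.72, 0.21, 2.44, 1.85, 0.47, -0.85])
   (np.float64(0.16), [-0.82, 0.24, 2.39, 1.52, 0.61, -0.78])
   (np.float64(0.36), [-0.88, 0.28, 2.32, 1.28, 0.74, -0.76])
0.75
   place
   (np.float64(-0.6), [-0.2, 0.6, 2.02, 4.11, 0.32,
[... 4431 characters left out ...]
64(1.25), [-0.01, 0.59, 2.21, 1.74, 1.12, -1.21])
1.2
   carry
   (np.float64(0.6), [-1.09, 0.48, 2.57, 1.42, 1.21, -1.48])
1.2
   front
   (np.float64(-0.64), [-0.11, 0.69, 2.64, 3.64, 1.37, -1.47])
   (np.float64(0.16), [-1.12, 0.69, 2.63, 1.92, 1.26, -1.75])
   (np.float64(0.36), [-1.15, 0.64, 2.49, 1.62, 1.2, -1.56])
1.2
   place
   (np.float64(-0.6), [-0.13, 0.83, 2.19, 3.63, 1.1, -1.63])
   (np.float64(-0.4), [-0.28, 0.84, 2.26, 3.26, 1.16, -1.58])
   (np.float64(-0.2), [-0.44, 0.84, 2.29, 2.9, 1.18, -1.57])
   (np.float64(0.0), [-0.59, 0.83, 2.26, 2.54, 1.16, -1.54])
   (np.float64(0.2), [-0.7, 0.83, 2.18, 2.2, 1.12, -1.46])
   (np.float64(0.4), [-0.77, 0.84, 2.07, 1.88, 1.12, -1.33])
```

The model fits to about 2 mm. A tilt of 0.9 rad with joint 4 near 3.2 works for pick, carry and place. I plan a joint-interpolated transfer to pre-pick, turned into poses.

```bash
cat >> arm.py <<'E'
P=np.load("P.npy")
def follow(wps,q0):
    q=np.array(q0);js=0;e=0
    for p,M,f in wps:
        n,er=ik(p,M,P,q); js=max(js,np.abs(n-q).max()); e=max(e,er); q=n
    print("end q",q.round(2),"max joint step/row",round(js,3),"err",round(e,4)); return q
E
python3 - <<'E'
from arm import *
o=robot.observe(); q0=o["qpos"]; t=.9
pick=np.array([.529,.400,.052]); M=rot(t,.45)
pre=pick-.13*M[:,2]
qp,e=ik(gp(pre,M),M,P,[.56,.4,2.3,3.3,.5,-1.66]); print(q0.round(2),qp.round(2),e,gp(pre,M))
c=(o["tool_pos"],R.from_euler("xyz",o["tool_rot"]).as_matrix(),-1)
w1=(np.array([.42,-.10,.42]),rot(0,-.107),-1)
s1=seg(c,w1,5); q1=follow(s1,q0); print(q1)
N=25; s2=[]
for i in range(1,N+1):
    q=q1+(qp-q1)*i/N; p,Mq=FK(q,P); s2.append((p,Mq,-.35))
    if i%3==0: print(i,p.round(3),"zdir",Mq[:,2].round(2),q.round(2))
print(max(np.degrees(R.from_matrix(s2[i][1].T@s2[i+1][1]).magnitude()) for i in range(N-1)),max(np.linalg.norm(s2[i][0]-s2[i+1][0]) for i in range(N-1)))
follow(s2,q1)
plan(s1+s2)
E
```

```text
[-0.34  0.38  0.99  0.    1.76  1.34] [ 0.6   0.43  2.28  3.39  0.47 -1.71] 2.831430009282614e-13 [0.45070677 0.36218006 0.12099871]
end q [-0.41  0.08  1.34 -0.    1.72  1.27] max joint step/row 0.083 err 0.0
[-4.12003619e-01  8.44794182e-02  1.33735545e+00 -4.40069522e-13
  1.71975778e+00  1.26579271e+00]
3 [0.481 0.067 0.384] zdir [ 0.11  0.38 -0.92] [-0.29  0.13  1.45  0.41  1.57  0.91]
6 [0.509 0.222 0.393] zdir [ 0.16  0.7  -0.69] [-0.17  0.17  1.56  0.81  1.42  0.55]
9 [0.525 0.338 0.425] zdir [ 0.22  0.89 -0.4 ] [-0.05  0.21  1.67  1.22  1.27  0.2 ]
12 [0.545 0.405 0.449] zdir [ 0.35  0.93 -0.15] [ 0.07  0.25  1.79  1.63  1.12 -0.16]
15 [0.567 0.432 0.436] zdir [ 0.52  0.85 -0.03] [ 0.19  0.29  1.9   2.04  0.97 -0.52]
18 [0.577 0.43  0.375] zdir [ 0.69  0.72 -0.08] [ 0.31  0.33  2.01  2.44  0.82 -0.87]
21 [0.553 0.411 0.274] zdir [ 0.78  0.56 -0.27] [ 0.44  0.38  2.13  2.85  0.67 -1.23]
24 [0.484 0.376 0.158] zdir [ 0.75  0.4  -0.53] [ 0.56  0.42  2.24  3.26  0.52 -1.59]
11.958631058689125 0.060941077471899835
end q [ 0.6   0.43  2.28  3.39  0.47 -1.71] max joint step/row 0.1
[... 1551 characters left out ...]
"fingers":-0.35},{"delta_pos":[-3.28, 1.52, 0.71],"dr":[-8.4, 1.2, -0.4],"fingers":-0.35},{"delta_pos":[-5.73, 2.32, 0.57],"dr":[-12.8, 0.1, -0.6],"fingers":-0.35},{"delta_pos":[-8.69, 3.01, 0.06],"dr":[-17.2, -2.0, -0.7],"fingers":-0.35},{"delta_pos":[-12.09, 3.53, -0.82],"dr":[-21.3, -5.1, -0.8],"fingers":-0.35}]

[{"delta_pos":[-3.86, 0.59, -0.77],"dr":[-3.8, -3.9, -0.7],"fingers":-0.35},{"delta_pos":[-8.02, 1.03, -2.0],"dr":[-7.3, -8.6, -1.6],"fingers":-0.35},{"delta_pos":[-12.37, 1.28, -3.72],"dr":[-10.2, -13.9, -2.6],"fingers":-0.35},{"delta_pos":[-16.8, 1.34, -5.93],"dr":[-12.6, -19.7, -3.8],"fingers":-0.35},{"delta_pos":[-21.2, 1.19, -8.62],"dr":[-14.4, -25.9, -5.0],"fingers":-0.35}]
```

```bash
python3 - <<'E'
from arm import *
o=robot.observe(); q0=o["qpos"]
M=rot(.9,.45); pick=np.array([.529,.400,.052]); pre=pick-.13*M[:,2]
qp,e=ik(gp(pre,M),M,P,[.56,.4,2.3,3.3,.5,-1.66])
c=(o["tool_pos"],R.from_euler("xyz",o["tool_rot"]).as_matrix(),-1)
s1=seg(c,(np.array([.42,-.10,.42]),rot(0,-.107),-1),5); q1=follow(s1,q0)
u=np.r_[np.linspace(0,.42,16)[1:],np.linspace(.42,1,16)[1:]]
s2=[(*FK(q1+(qp-q1)*x,P),-.35) for x in u]
plan(s2,s1[-1][:2])
E
```

```text
end q [-0.41  0.08  1.34 -0.    1.72  1.27] max joint step/row 0.083 err 0.0
[{"delta_pos":[1.39, -3.96, 1.31],"dr":[5.1, 1.7, -7.0],"fingers":-0.35},{"delta_pos":[2.53, -8.0, 2.34],"dr":[10.2, 3.7, -13.6],"fingers":-0.35},{"delta_pos":[3.44, -12.07, 3.09],"dr":[15.3, 6.0, -19.7],"fingers":-0.35},{"delta_pos":[4.13, -16.11, 3.56],"dr":[20.2, 8.6, -25.4],"fingers":-0.35},{"delta_pos":[4.64, -20.07, 3.77],"dr":[25.0, 11.5, -30.5],"fingers":-0.35}]

[{"delta_pos":[2.03, -2.79, 1.73],"dr":[4.3, 3.3, -4.9],"fingers":-0.35},{"delta_pos":[3.94, -5.6, 3.19],"dr":[8.3, 6.8, -9.4],"fingers":-0.35},{"delta_pos":[5.75, -8.38, 4.39],"dr":[12.0, 10.6, -13.3],"fingers":-0.35},{"delta_pos":[7.47, -11.06, 5.34],"dr":[15.3, 14.6, -16.8],"fingers":-0.35},{"delta_pos":[9.08, -13.61, 6.08],"dr":[18.2, 18.8, -19.8],"fingers":-0.35}]

[{"delta_pos":[1.81, -1.41, 1.75],"dr":[2.2, 4.2, -2.8],"fingers":-0.35},{"delta_pos":[3.54, -2.7, 3.27],"dr":[4.0, 8.5, -5.2],"fingers":-0.35},{"delta_pos":[5.17, -3.85, 4.59],"dr":[5.2, 12.7, -7.2],"fingers":-0.35},{"delta_pos":[6.68, -4.82, 5.74],"dr":[5.9, 16.9, -8.9],"fi
[... 509 characters left out ...]
2],"fingers":-0.35},{"delta_pos":[-3.5, 1.5, 0.5],"dr":[-8.2, 0.5, -0.4],"fingers":-0.35},{"delta_pos":[-5.99, 2.25, 0.27],"dr":[-12.5, -0.8, -0.6],"fingers":-0.35},{"delta_pos":[-8.95, 2.9, -0.3],"dr":[-16.7, -3.0, -0.7],"fingers":-0.35},{"delta_pos":[-12.3, 3.37, -1.24],"dr":[-20.7, -6.2, -0.9],"fingers":-0.35}]

[{"delta_pos":[-3.79, 0.55, -0.76],"dr":[-3.7, -3.9, -0.7],"fingers":-0.35},{"delta_pos":[-7.85, 0.96, -1.96],"dr":[-6.9, -8.5, -1.6],"fingers":-0.35},{"delta_pos":[-12.08, 1.21, -3.61],"dr":[-9.7, -13.7, -2.6],"fingers":-0.35},{"delta_pos":[-16.39, 1.27, -5.73],"dr":[-12.0, -19.3, -3.8],"fingers":-0.35},{"delta_pos":[-20.67, 1.14, -8.3],"dr":[-13.7, -25.3, -5.0],"fingers":-0.35}]
```

Request:
{"fn": "step_arm", "kwargs": {
  "increments": [
    {"delta_pos":[-2.9,0,-0.4],"dr":[0,0,0],"fingers":-1},
    {"delta_pos":[-5.9,-0.1,-0.8],"dr":[0,0,0],"fingers":-1},
    {"delta_pos":[-8.8,-0.2,-1.2],"dr":[0,-0.3,0],"fingers":-1},
    {"delta_pos":[-11.8,-0.2,-1.6],"dr":[0,-0.4,0],"fingers":-1},
    {"delta_pos":[-14.7,-0.3,-2],"dr":[0,-0.4,0],"fingers":-1}
  ]
}}

```text
time: 14.1
tool_pos: [0.4184, -0.0993, 0.418]
tool_rot: [3.141, 0.004, -0.107]
contact_force: [0.6, -0.5, -0.2]
opening: 0.0917
grip_force: 0.0
```

Request:
{"fn": "step_arm", "kwargs": {
  "increments": [
    {"delta_pos":[1.4,-4,1.3],"dr":[5.1,1.7,-7],"fingers":-0.35},
    {"delta_pos":[2.5,-8,2.3],"dr":[10.2,3.7,-13.6],"fingers":-0.35},
    {"delta_pos":[3.4,-12.1,3.1],"dr":[15.3,6,-19.7],"fingers":-0.35},
    {"delta_pos":[4.1,-16.1,3.6],"dr":[20.2,8.6,-25.4],"fingers":-0.35},
    {"delta_pos":[4.6,-20.1,3.8],"dr":[25,11.5,-30.5],"fingers":-0.35}
  ]
}}

```text
time: 14.72
tool_pos: [0.4866, 0.0966, 0.3794]
tool_rot: [-2.764, -0.298, 0.38]
contact_force: [1.0, 0.1, 0.6]
opening: 0.0624
grip_force: 0.0
```

Request:
{"fn": "step_arm", "kwargs": {
  "increments": [
    {"delta_pos":[2,-2.8,1.7],"dr":[4.3,3.3,-4.9],"fingers":-0.35},
    {"delta_pos":[3.9,-5.6,3.2],"dr":[8.3,6.8,-9.4],"fingers":-0.35},
    {"delta_pos":[5.8,-8.4,4.4],"dr":[12,10.6,-13.3],"fingers":-0.35},
    {"delta_pos":[7.5,-11.1,5.3],"dr":[15.3,14.6,-16.8],"fingers":-0.35},
    {"delta_pos":[9.1,-13.6,6.1],"dr":[18.2,18.8,-19.8],"fingers":-0.35}
  ]
}}

```text
time: 15.35
tool_pos: [0.5142, 0.2676, 0.3996]
tool_rot: [-2.528, -0.75, 0.547]
contact_force: [-0.1, -0.2, 0.3]
opening: 0.0618
grip_force: 0.0
```

Request:
{"fn": "step_arm", "kwargs": {
  "increments": [
    {"delta_pos":[1.8,-1.4,1.8],"dr":[2.2,4.2,-2.8],"fingers":-0.35},
    {"delta_pos":[3.5,-2.7,3.3],"dr":[4,8.5,-5.2],"fingers":-0.35},
    {"delta_pos":[5.2,-3.9,4.6],"dr":[5.2,12.7,-7.2],"fingers":-0.35},
    {"delta_pos":[6.7,-4.8,5.7],"dr":[5.9,16.9,-8.9],"fingers":-0.35},
    {"delta_pos":[8,-5.6,6.8],"dr":[6.1,20.9,-10.1],"fingers":-0.35}
  ]
}}

```text
time: 15.98
tool_pos: [0.5338, 0.3783, 0.4364]
tool_rot: [-2.254, -1.137, 0.344]
contact_force: [-0.0, 0.4, -0.2]
opening: 0.0617
grip_force: 0.0
```

```bash
python3 - <<'E'
from arm import *
o=robot.observe(); print(o["qpos"].round(2),o["tool_pos"].round(3))
M=rot(.9,.45); pick=np.array([.529,.400,.052]); pre=pick-.13*M[:,2]
qp,e=ik(gp(pre,M),M,P,[.56,.4,2.3,3.3,.5,-1.66]); q1=o["qpos"]
print(FK(q1,P)[0]-o["tool_pos"])
s2=[(*FK(q1+(qp-q1)*x,P),-.35) for x in np.linspace(0,1,16)[1:]]
print([p[0].round(2).tolist() for p in s2[4::5]])
plan(s2,FK(q1,P))
E
```

```text
[0.02 0.23 1.75 1.44 1.18 0.  ] [0.534 0.378 0.436]
[-0.00167547  0.0014403  -0.00372133]
[[0.57, 0.43, 0.42], [0.56, 0.42, 0.3], [0.45, 0.36, 0.12]]
[{"delta_pos":[1.12, -0.28, 1.73],"dr":[-0.8, 4.9, -1.5],"fingers":-0.35},{"delta_pos":[1.88, -0.25, 3.17],"dr":[-2.4, 9.2, -2.5],"fingers":-0.35},{"delta_pos":[2.22, 0.08, 4.36],"dr":[-4.9, 12.8, -3.2],"fingers":-0.35},{"delta_pos":[2.06, 0.66, 5.34],"dr":[-8.0, 15.5, -3.4],"fingers":-0.35},{"delta_pos":[1.38, 1.44, 6.14],"dr":[-11.5, 17.3, -3.4],"fingers":-0.35}]

[{"delta_pos":[-1.45, 0.71, 0.4],"dr":[-4.0, 0.7, -0.2],"fingers":-0.35},{"delta_pos":[-3.41, 1.49, 0.49],"dr":[-8.1, 0.4, -0.4],"fingers":-0.35},{"delta_pos":[-5.84, 2.24, 0.27],"dr":[-12.4, -0.8, -0.6],"fingers":-0.35},{"delta_pos":[-8.72, 2.89, -0.29],"dr":[-16.5, -3.0, -0.8],"fingers":-0.35},{"delta_pos":[-11.99, 3.37, -1.2],"dr":[-20.4, -6.1, -1.0],"fingers":-0.35}]

[{"delta_pos":[-3.7, 0.55, -0.73],"dr":[-3.6, -3.8, -0.7],"fingers":-0.35},{"delta_pos":[-7.67, 0.96, -1.88],"dr":[-6.8, -8.3, -1.6],"fingers":-0.35},{"delta_pos":[-11.81, 1.21, -3.47],"dr":[-9.6, -13.4, -2.6],"fingers":-0.35},{"delta_pos":[-16.03, 1.28, -5.51],"dr":[-11.9, -18.9, -3.7],"fingers":-0.35},{"delta_pos":[-20.24, 1.16, -7.98],"dr":[-13.6, -24.7, -4.9],"fingers":-0.35}]
```

Request:
{"fn": "step_arm", "kwargs": {
  "increments": [
    {"delta_pos":[1.1,-0.3,1.7],"dr":[-0.8,4.9,-1.5],"fingers":-0.35},
    {"delta_pos":[1.9,-0.3,3.2],"dr":[-2.4,9.2,-2.5],"fingers":-0.35},
    {"delta_pos":[2.2,0.1,4.4],"dr":[-4.9,12.8,-3.2],"fingers":-0.35},
    {"delta_pos":[2.1,0.7,5.3],"dr":[-8,15.5,-3.4],"fingers":-0.35},
    {"delta_pos":[1.4,1.4,6.1],"dr":[-11.5,17.3,-3.4],"fingers":-0.35}
  ]
}}

```text
time: 16.6
tool_pos: [0.5684, 0.4312, 0.4275]
tool_rot: [-1.733, -1.326, -0.419]
contact_force: [-0.5, 0.1, -0.7]
opening: 0.0623
grip_force: 0.0
```

Request:
{"fn": "step_arm", "kwargs": {
  "increments": [
    {"delta_pos":[-1.5,0.7,0.4],"dr":[-4,0.7,-0.2],"fingers":-0.35},
    {"delta_pos":[-3.4,1.5,0.5],"dr":[-8.1,0.4,-0.4],"fingers":-0.35},
    {"delta_pos":[-5.8,2.2,0.3],"dr":[-12.4,-0.8,-0.6],"fingers":-0.35},
    {"delta_pos":[-8.7,2.9,-0.3],"dr":[-16.5,-3,-0.8],"fingers":-0.35},
    {"delta_pos":[-12,3.4,-1.2],"dr":[-20.4,-6.1,-1],"fingers":-0.35}
  ]
}}

```text
time: 17.23
tool_pos: [0.5622, 0.4143, 0.3025]
tool_rot: [-2.471, -1.285, -0.023]
contact_force: [-0.2, 0.1, -0.5]
opening: 0.0619
grip_force: 0.0
```

```bash
python3 - <<'E'
from arm import *
o=robot.observe(); print(o["qpos"].round(2),o["tool_pos"].round(3))
M=rot(.9,.45); pick=np.array([.529,.400,.052]); pre=pick-.13*M[:,2]
qp,e=ik(gp(pre,M),M,P,[.56,.4,2.3,3.3,.5,-1.66]); q1=o["qpos"]
s2=[(*FK(q1+(qp-q1)*x,P),-.35) for x in np.linspace(0,1,6)[1:]]
print([p[0].round(2).tolist() for p in s2])
plan(s2,FK(q1,P))
E
```

```text
[ 0.41  0.36  2.1   2.75  0.7  -1.14] [0.562 0.414 0.303]
[[0.55, 0.41, 0.27], [0.53, 0.4, 0.23], [0.51, 0.39, 0.19], [0.48, 0.38, 0.16], [0.45, 0.36, 0.12]]
[{"delta_pos":[-3.72, 0.6, -0.69],"dr":[-3.6, -3.8, -0.7],"fingers":-0.35},{"delta_pos":[-7.69, 1.06, -1.78],"dr":[-6.7, -8.2, -1.5],"fingers":-0.35},{"delta_pos":[-11.83, 1.38, -3.31],"dr":[-9.5, -13.2, -2.5],"fingers":-0.35},{"delta_pos":[-16.05, 1.52, -5.28],"dr":[-11.8, -18.7, -3.6],"fingers":-0.35},{"delta_pos":[-20.26, 1.48, -7.68],"dr":[-13.6, -24.4, -4.7],"fingers":-0.35}]
```

Request:
{"fn": "step_arm", "kwargs": {
  "increments": [
    {"delta_pos":[-3.7,0.6,-0.7],"dr":[-3.6,-3.8,-0.7],"fingers":-0.35},
    {"delta_pos":[-7.7,1.1,-1.8],"dr":[-6.7,-8.2,-1.5],"fingers":-0.35},
    {"delta_pos":[-11.8,1.4,-3.3],"dr":[-9.5,-13.2,-2.5],"fingers":-0.35},
    {"delta_pos":[-16,1.5,-5.3],"dr":[-11.8,-18.7,-3.6],"fingers":-0.35},
    {"delta_pos":[-20.3,1.5,-7.7],"dr":[-13.6,-24.4,-4.7],"fingers":-0.35}
  ]
}}

```text
time: 17.85
tool_pos: [0.4545, 0.3574, 0.122]
tool_rot: [-3.141, -0.9, 0.451]
contact_force: [-0.0, -0.1, -0.3]
opening: 0.0619
grip_force: 0.0
```

```bash
python3 - <<'E'
from arm import *
import cv2
o=robot.observe(); c=cur(-.35); print(o["qpos"].round(2),c[0].round(4),c[1].round(2).tolist())
s=viewer.read_camera("side")[:,:,::-1].copy();t=viewer.read_camera("top")[:,:,::-1].copy()
pk=np.array([.529,.400,.052])
r=lambda a:cv2.resize(a,(400,400),interpolation=cv2.INTER_CUBIC)
cv2.imwrite("pics/pick.png",np.hstack([r(s[280:440,280:440]),r(t[200:340,160:300])]))
print("predicted cap px", proj("side",[.529,.4,.09]),proj("top",[.529,.4,.09]),"foot",proj("side",[.529,.4,0]))
M=rot(.9,.45); plan(seg(c,(gp(pk,M),M,-.35),5))
E
```

```text
[ 0.6   0.43  2.27  3.39  0.47 -1.71] [0.4545 0.3574 0.122 ] [[0.56, 0.44, 0.7], [0.27, -0.9, 0.34], [0.78, -0.0, -0.62]]
predicted cap px [370.77708193 392.26485048] [204.43662854 269.9245629 ] foot [367.01378669 408.94589002]
[{"delta_pos":[0.22, -0.06, 2.63],"dr":[-0.1, 0.2, 0.0],"fingers":-0.35},{"delta_pos":[0.2, -0.17, 5.23],"dr":[-0.1, 0.2, 0.1],"fingers":-0.35},{"delta_pos":[0.18, -0.28, 7.82],"dr":[-0.1, 0.2, 0.1],"fingers":-0.35},{"delta_pos":[0.16, -0.39, 10.41],"dr":[-0.2, 0.2, 0.1],"fingers":-0.35},{"delta_pos":[0.14, -0.51, 13.0],"dr":[-0.2, 0.2, 0.1],"fingers":-0.35}]
```

View pics/pick.png

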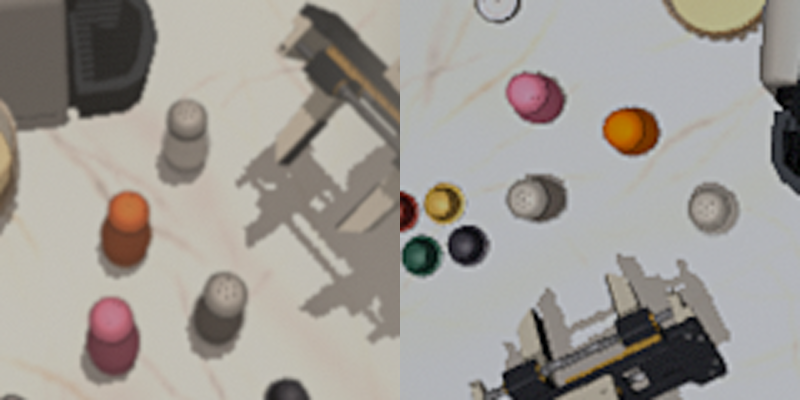

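The hand is lined up on the dark shaker: crop side (222,300), top (540,198). The capsules at (468,245) lie just clear of the left finger. I advance, then grip.

Request:
{"fn": "step_arm", "kwargs": {
  "increments": [
    {"delta_pos":[0.2,-0.1,2.6],"dr":[0,0.2,0],"fingers":-0.35},
    {"delta_pos":[0.2,-0.3,5.2],"dr":[0,0.2,0],"fingers":-0.35},
    {"delta_pos":[0.2,-0.4,7.8],"dr":[0,0.2,0],"fingers":-0.35},
    {"delta_pos":[0.2,-0.5,10.4],"dr":[0,0.2,0],"fingers":-0.35},
    {"delta_pos":[0.2,-0.6,13],"dr":[0,0.2,0],"fingers":-0.35}
  ]
}}

```text
time: 18.58
tool_pos: [0.5483, 0.4095, 0.0455]
tool_rot: [-3.137, -0.911, 0.448]
contact_force: [-0.6, -1.2, -0.1]
opening: 0.062
grip_force: 0.0
```

Request:
{"fn": "step_arm", "kwargs": {
  "increments": [
    {"delta_pos":[0,0,0],"dr":[0,0,0],"fingers":0},
    {"delta_pos":[0,0,0],"dr":[0,0,0],"fingers":0.2},
    {"delta_pos":[0,0,0],"dr":[0,0,0],"fingers":0.5},
    {"delta_pos":[0,0,0],"dr":[0,0,0],"fingers":1},
    {"delta_pos":[0,0,0],"dr":[0,0,0],"fingers":1}
  ],
  "newtons": 15
}}

```text
time: 19.2
tool_pos: [0.5471, 0.4092, 0.0464]
tool_rot: [-3.139, -0.911, 0.45]
contact_force: [-1.1, -0.8, 1.5]
opening: 0.0362
grip_force: 14.8
```

```bash
python3 - <<'E'
from arm import *
o=robot.observe(); c=cur(1); q0=o["qpos"]; t=.9
print(q0.round(2),c[0].round(4),o["opening"],o["grip_force"],o["contact_force"])
g=c[0]-.019*c[1][:,2]; print("grasp",g)
def W(p,a,f=1): M=rot(t,a); return (gp(p,M),M,f)
zg=g[2]
A=W(g+[0,0,.11],.45); B=W(np.array([.43,.25,.17]),.25); Cc=W(np.array([.41,0,.17]),-.1); D=W(cw(-.16,0,zg+.06),-.2); E=W(cw(-.015,0,zg+.06-.02),-.2)
wp=seg(c,A,5)+seg(A,B,5)+seg(B,Cc,5)+seg(Cc,D,5)
follow(seg(c,A,5)+seg(A,B,5),q0); q=follow(wp,q0); follow(seg(D,E,5),q)
plan(wp,c[:2])
E
```

```text
[ 0.57  0.7   2.04  3.34  0.52 -1.66] [0.5471 0.4092 0.0464] 0.03615124965963857 14.821297272574157 [-1.09086034 -0.75792141  1.50159993]
grasp [0.53364281 0.4026634  0.05800997]
end q [ 0.46  0.26  2.39  3.54  0.43 -1.8 ] max joint step/row 0.081 err 0.0445
end q [-0.6   0.42  2.53  2.67  0.72 -1.46] max joint step/row 0.202 err 0.0445
end q [-0.41  0.56  2.16  2.79  0.5  -1.39] max joint step/row 0.075 err 0.0
[{"delta_pos":[1.73, -0.0, -1.35],"dr":[-0.0, -0.1, -0.0],"fingers":1},{"delta_pos":[3.47, -0.01, -2.7],"dr":[-0.1, -0.3, -0.0],"fingers":1},{"delta_pos":[5.2, -0.01, -4.05],"dr":[-0.1, -0.4, -0.0],"fingers":1},{"delta_pos":[6.94, -0.01, -5.39],"dr":[-0.1, -0.5, -0.0],"fingers":1},{"delta_pos":[8.67, -0.01, -6.74],"dr":[-0.2, -0.6, -0.0],"fingers":1}]

[{"delta_pos":[-1.96, 1.91, -2.53],"dr":[-1.8, 0.0, 1.4],"fingers":1},{"delta_pos":[-3.92, 3.81, -5.06],"dr":[-3.6, 0.0, 2.8],"fingers":1},{"delta_pos":[-5.87, 5.72, -7.6],"dr":[-5.4, 0.0, 4.3],"fingers":1},{"delta_pos":[-7.83, 7.63, -10.13],"dr":[-7.2, 0.0, 5.7],"fingers":1},{"delta_pos":[-9.79, 9.53, -12.66],"dr":[-9.0, 0.0, 7.1],"fingers":1}]

[{"delta_pos":[-1.02, 4.85, -1.29],"dr":[-3.1, 0.0, 2.5],"fingers":1},{"delta_pos":[-2.04, 9.7, -2.57],"dr":[-6.3, 0.0, 5.0],"fingers":1},{"delta_pos":[-3.06, 14.54, -3.86],"dr":[-9.4, 0.0, 7.5],"fingers":1},{"delta_pos":[-4.08, 19.39, -5.15],"dr":[-12.6, -0.0, 10.0],"fingers":1},{"delta_pos":[-5.11, 24.24, -6.43],"dr":[-15.7, 0.0, 12.5],"fingers":1}]

[{"delta_pos":[0.02, 2.07, 1.7],"dr":[-0.9, -0.0, 0.7],"fingers":1},{"delta_pos":[0.04, 4.14, 3.39],"dr":[-1.8, -0.0, 1.4],"fingers":1},{"delta_pos":[0.06, 6.2, 5.09],"dr":[-2.7, 0.0, 2.1],"fingers":1},{"delta_pos":[0.08, 8.27, 6.79],"dr":[-3.6, -0.0, 2.8],"fingers":1},{"delta_pos":[0.1, 10.34, 8.48],"dr":[-4.5, -0.0, 3.6],"fingers":1}]
```

The opening is 36 mm where 44 was expected, so the grip may be off-centre. I lift slightly and look.

Request:
{"fn": "step_arm", "kwargs": {
  "increments": [
    {"delta_pos":[0.8,0,-0.6],"dr":[0,0,0],"fingers":1},
    {"delta_pos":[1.6,0,-1.2],"dr":[0,0,0],"fingers":1},
    {"delta_pos":[2.3,0,-1.9],"dr":[0,0,0],"fingers":1},
    {"delta_pos":[3.1,0,-2.5],"dr":[0,0,0],"fingers":1},
    {"delta_pos":[3.1,0,-2.5],"dr":[0,0,0],"fingers":1}
  ]
}}

```text
time: 19.82
tool_pos: [0.5469, 0.409, 0.0869]
tool_rot: [-3.138, -0.912, 0.449]
contact_force: [0.3, -0.3, -0.3]
opening: 0.0366
grip_force: 14.7
```

```bash
python3 - <<'E'
from arm import *
import cv2
o=robot.observe(); c=cur(1); print(o["qpos"].round(2),c[0].round(4),o["opening"],o["grip_force"],o["contact_force"])
s=viewer.read_camera("side")[:,:,::-1].copy();t=viewer.read_camera("top")[:,:,::-1].copy()
r=lambda a:cv2.resize(a,(400,400),interpolation=cv2.INTER_CUBIC)
cv2.imwrite("pics/held.png",np.hstack([r(s[330:430,320:420]),r(t[220:320,160:260])]))
g=c[0]-.019*c[1][:,2]; print(g)
for z in(-.04,.0,.035): print(z,((proj("side",g+[0,0,z])-[320,330])*4).round(),((proj("top",g+[0,0,z])-[160,220])*4+[400,0]).round())
E
```

```text
[ 0.57  0.61  2.03  3.38  0.42 -1.71] [0.5469 0.409  0.0869] 0.03660158244227929 14.666975030559115 [ 0.30310692 -0.29453702 -0.27571599]
[0.53338695 0.40242756 0.09857201]
-0.04 [190. 280.] [584. 193.]
0.0 [197. 249.] [571. 192.]
0.035 [203. 220.] [558. 190.]
```

View pics/held.png

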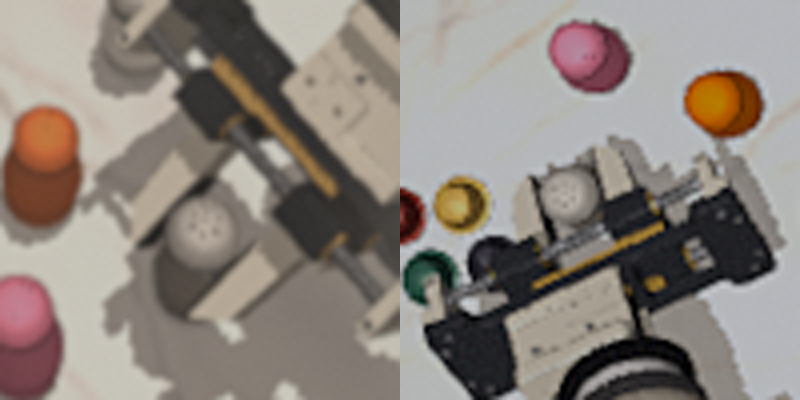

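It is held upright between the pads: cap top at side (205,228), top (568,195), dark body hanging below, with the pads near the shoulder. The pale shaker is untouched. Now the carry.

```bash
python3 - <<'E'
from arm import *
print(tri((371.3,387),(202,268.75)))
o=robot.observe(); c=cur(1); q0=o["qpos"]; t=.911
g=c[0]-.019*c[1][:,2]
def W(p,a,f=1): M=rot(t,a); return (gp(p,M),M,f)
zp=.012+.058
best=None
A=W(np.array([.45,.33,.15]),.55); B=W(np.array([.43,.18,.16]),.35); Cc=W(np.array([.43,0,.16]),.0); D=W(cw(-.17,0,zp+.05),-.05)
E=W(cw(-.015,-.005,zp+.025),-.1)
q=q0
for n,s in dict(A=seg(c,A,5),B=seg(A,B,4),C=seg(B,Cc,6),D=seg(Cc,D,5),E=seg(D,E,10)).items(): print(n,end=" "); q=follow(s,q)
plan(seg(c,A,5)+seg(A,B,4)+seg(B,Cc,6)+seg(Cc,D,5),c[:2])
E
```

```text
(array([0.53074606, 0.40032461, 0.11743475]), np.float64(0.15825980764657288))
A end q [ 0.43  0.37  2.3   2.93  0.45 -1.45] max joint step/row 0.109 err 0.0
B end q [ 0.08  0.24  2.52  2.73  0.56 -1.38] max joint step/row 0.11 err 0.0
C end q [-0.44  0.2   2.62  2.54  0.63 -1.34] max joint step/row 0.089 err 0.0
D end q [-0.75  0.42  2.54  2.33  0.78 -1.4 ] max joint step/row 0.08 err 0.0
E end q [-0.49  0.58  2.16  2.54  0.55 -1.29] max joint step/row 0.04 err 0.0
[{"delta_pos":[-0.47, 0.54, -2.32],"dr":[0.9, 0.0, -0.7],"fingers":1},{"delta_pos":[-0.94, 1.09, -4.65],"dr":[1.8, 0.0, -1.4],"fingers":1},{"delta_pos":[-1.41, 1.63, -6.97],"dr":[2.6, 0.0, -2.1],"fingers":1},{"delta_pos":[-1.88, 2.17, -9.3],"dr":[3.5, 0.0, -2.8],"fingers":1},{"delta_pos":[-2.35, 2.72, -11.62],"dr":[4.4, 0.1, -3.5],"fingers":1}]

[{"delta_pos":[-1.27, 3.01, -2.04],"dr":[-2.3, 0.0, 1.8],"fingers":1},{"delta_pos":[-2.54, 6.02, -4.09],"dr":[-4.5, -0.0, 3.5],"fingers":1},{"delta_pos":[-3.81, 9.03, -6.13],"dr":[-6.8, -0.0, 5.3],"fingers":1},{"delta_pos":[-5.08, 12.04, -8.18],"dr":[-9.1, -0.0, 7.0],"fingers":1},{"delta_pos":[-6.06, 14.68, -9.44],"dr":[-11.7, -0.0, 9.1],"fingers":1}]

[{"delta_pos":[-0.53, 2.96, -0.69],"dr":[-2.6, -0.0, 2.0],"fingers":1},{"delta_pos":[-1.07, 5.92, -1.38],"dr":[-5.3, 0.0, 4.1],"fingers":1},{"delta_pos":[-1.6, 8.88, -2.07],"dr":[-7.9, -0.0, 6.1],"fingers":1},{"delta_pos":[-2.14, 11.84, -2.76],"dr":[-10.6, 0.0, 8.2],"fingers":1},{"delta_pos":[-2.67, 14.8, -3.45],"dr":[-13.2, 0.0, 10.2],"fingers":1}]

[{"delta_pos":[-0.31, 2.16, 0.91],"dr":[-0.5, -0.0, 0.4],"fingers":1},{"delta_pos":[-0.61, 4.31, 1.82],"dr":[-0.9, -0.0, 0.7],"fingers":1},{"delta_pos":[-0.92, 6.47, 2.73],"dr":[-1.4, -0.0, 1.1],"fingers":1},{"delta_pos":[-1.22, 8.62, 3.65],"dr":[-1.8, 0.0, 1.4],"fingers":1},{"delta_pos":[-1.53, 10.78, 4.56],"dr":[-2.3, 0.0, 1.8],"fingers":1}]
```

Request:
{"fn": "step_arm", "kwargs": {
  "increments": [
    {"delta_pos":[-0.5,0.5,-2.3],"dr":[0.9,0,-0.7],"fingers":1},
    {"delta_pos":[-0.9,1.1,-4.7],"dr":[1.8,0,-1.4],"fingers":1},
    {"delta_pos":[-1.4,1.6,-7],"dr":[2.6,0,-2.1],"fingers":1},
    {"delta_pos":[-1.9,2.2,-9.3],"dr":[3.5,0,-2.8],"fingers":1},
    {"delta_pos":[-2.4,2.7,-11.6],"dr":[4.4,0,-3.5],"fingers":1}
  ]
}}

```text
time: 20.55
tool_pos: [0.4619, 0.3375, 0.1374]
tool_rot: [-3.14, -0.909, 0.55]
contact_force: [0.4, 0.8, -0.5]
opening: 0.0359
grip_force: 14.7
```

Request:
{"fn": "step_arm", "kwargs": {
  "increments": [
    {"delta_pos":[-1.3,3,-2],"dr":[-2.3,0,1.8],"fingers":1},
    {"delta_pos":[-2.5,6,-4.1],"dr":[-4.5,0,3.5],"fingers":1},
    {"delta_pos":[-3.8,9,-6.1],"dr":[-6.8,0,5.3],"fingers":1},
    {"delta_pos":[-5.1,12,-8.2],"dr":[-9.1,0,7],"fingers":1},
    {"delta_pos":[-6.1,14.7,-9.4],"dr":[-11.7,0,9.1],"fingers":1}
  ]
}}

```text
time: 21.18
tool_pos: [0.4438, 0.153, 0.147]
tool_rot: [-3.14, -0.909, 0.288]
contact_force: [0.7, 0.3, -0.9]
opening: 0.0363
grip_force: 14.7
```

Request:
{"fn": "step_arm", "kwargs": {
  "increments": [
    {"delta_pos":[-0.5,3,-0.7],"dr":[-2.6,0,2],"fingers":1},
    {"delta_pos":[-1.1,5.9,-1.4],"dr":[-5.3,0,4.1],"fingers":1},
    {"delta_pos":[-1.6,8.9,-2.1],"dr":[-7.9,0,6.1],"fingers":1},
    {"delta_pos":[-2.1,11.8,-2.8],"dr":[-10.6,0,8.2],"fingers":1},
    {"delta_pos":[-2.7,14.8,-3.5],"dr":[-13.2,0,10.2],"fingers":1}
  ]
}}

```text
time: 21.8
tool_pos: [0.4444, -0.0011, 0.1471]
tool_rot: [3.141, -0.91, -0.001]
contact_force: [1.2, 0.2, -1.1]
opening: 0.0362
grip_force: 14.7
```

Request:
{"fn": "step_arm", "kwargs": {
  "increments": [
    {"delta_pos":[-0.3,2.2,0.9],"dr":[-0.5,0,0.4],"fingers":1},
    {"delta_pos":[-0.6,4.3,1.8],"dr":[-0.9,0,0.7],"fingers":1},
    {"delta_pos":[-0.9,6.5,2.7],"dr":[-1.4,0,1.1],"fingers":1},
    {"delta_pos":[-1.2,8.6,3.7],"dr":[-1.8,0,1.4],"fingers":1},
    {"delta_pos":[-1.5,10.8,4.6],"dr":[-2.3,0,1.8],"fingers":1}
  ]
}}

```text
time: 22.42
tool_pos: [0.4717, -0.109, 0.1066]
tool_rot: [-3.141, -0.909, -0.052]
contact_force: [-0.2, 0.1, -0.4]
opening: 0.036
grip_force: 14.7
```

```bash
python3 - <<'E'
from arm import *
o=robot.observe(); c=cur(1); q0=o["qpos"]; t=.911
g=c[0]-.019*c[1][:,2]; print(q0.round(2),g,o["opening"],o["grip_force"],c[1].round(2).tolist())
def W(p,a,f=1): M=rot(t,a); return (gp(p,M),M,f)
zp=.012+.058
E1=W(cw(-.06,-.01,zp+.03),-.09); E=W(cw(-.008,-.01,zp+.02),-.1); F=W(cw(-.008,-.01,zp+.002),-.1)
print(E[0],F[0])
plan(seg(c,E1,5)+seg(E1,E,5)+seg(E,F,5),c[:2])
E
```

```text
[-0.73  0.43  2.54  2.36  0.78 -1.42] [ 0.45676685 -0.10823456  0.11826514] 0.03604642311557417 14.667706100153737 [[0.61, -0.05, 0.79], [-0.03, -1.0, -0.04], [0.79, -0.0, -0.61]]
[ 0.63161502 -0.13578716  0.07835384] [ 0.63161502 -0.13578716  0.06035384]
[{"delta_pos":[1.05, 0.31, 1.95],"dr":[-0.4, 0.0, 0.3],"fingers":1},{"delta_pos":[2.11, 0.62, 3.89],"dr":[-0.7, 0.0, 0.5],"fingers":1},{"delta_pos":[3.16, 0.93, 5.84],"dr":[-1.1, 0.1, 0.8],"fingers":1},{"delta_pos":[4.21, 1.24, 7.79],"dr":[-1.4, 0.1, 1.1],"fingers":1},{"delta_pos":[5.26, 1.55, 9.73],"dr":[-1.8, 0.1, 1.3],"fingers":1}]

[{"delta_pos":[0.48, 0.02, 0.94],"dr":[-0.1, 0.0, 0.1],"fingers":1},{"delta_pos":[0.96, 0.04, 1.89],"dr":[-0.2, 0.0, 0.1],"fingers":1},{"delta_pos":[1.44, 0.06, 2.83],"dr":[-0.3, 0.0, 0.2],"fingers":1},{"delta_pos":[1.92, 0.08, 3.78],"dr":[-0.4, -0.0, 0.3],"fingers":1},{"delta_pos":[2.4, 0.1, 4.72],"dr":[-0.5, 0.0, 0.4],"fingers":1}]

[{"delta_pos":[-0.28, -0.0, 0.22],"dr":[0.0, -0.0, 0.0],"fingers":1},{"delta_pos":[-0.57, -0.0, 0.44],"dr":[0.0, -0.0, 0.0],"fingers":1},{"delta_pos":[-0.85, -0.0, 0.66],"dr":[0.0, -0.0, 0.0],"fingers":1},{"delta_pos":[-1.14, -0.0, 0.88],"dr":[0.0, -0.0, 0.0],"fingers":1},{"delta_pos":[-1.42, -0.0, 1.1],"dr":[0.0, -0.0, 0.0],"fingers":1}]
```

Request:
{"fn": "step_arm", "kwargs": {
  "increments": [
    {"delta_pos":[1.1,0.3,2],"dr":[-0.4,0,0.3],"fingers":1},
    {"delta_pos":[2.1,0.6,3.9],"dr":[-0.7,0,0.5],"fingers":1},
    {"delta_pos":[3.2,0.9,5.8],"dr":[-1.1,0,0.8],"fingers":1},
    {"delta_pos":[4.2,1.2,7.8],"dr":[-1.4,0.1,1.1],"fingers":1},
    {"delta_pos":[5.3,1.5,9.7],"dr":[-1.8,0.1,1.3],"fingers":1}
  ]
}}

```text
time: 23.05
tool_pos: [0.5804, -0.1286, 0.0888]
tool_rot: [3.14, -0.911, -0.088]
contact_force: [0.4, -0.3, -0.5]
opening: 0.0361
grip_force: 14.7
```

Request:
{"fn": "step_arm", "kwargs": {
  "increments": [
    {"delta_pos":[0.5,0,0.9],"dr":[-0.1,0,0.1],"fingers":1},
    {"delta_pos":[1,0,1.9],"dr":[-0.2,0,0.1],"fingers":1},
    {"delta_pos":[1.4,0.1,2.8],"dr":[-0.3,0,0.2],"fingers":1},
    {"delta_pos":[1.9,0.1,3.8],"dr":[-0.4,0,0.3],"fingers":1},
    {"delta_pos":[2.4,0.1,4.7],"dr":[-0.5,0,0.4],"fingers":1}
  ]
}}

```text
time: 23.68
tool_pos: [0.6319, -0.1345, 0.0795]
tool_rot: [3.14, -0.912, -0.1]
contact_force: [-0.4, -0.6, -0.4]
opening: 0.0359
grip_force: 14.7
```

Request:
{"fn": "step_arm", "kwargs": {
  "increments": [
    {"delta_pos":[-0.3,0,0.2],"dr":[0,0,0],"fingers":1},
    {"delta_pos":[-0.6,0,0.4],"dr":[0,0,0],"fingers":1},
    {"delta_pos":[-0.8,0,0.7],"dr":[0,0,0],"fingers":1},
    {"delta_pos":[-1.1,0,0.9],"dr":[0,0,0],"fingers":1},
    {"delta_pos":[-1.1,0,0.9],"dr":[0,0,0],"fingers":1}
  ]
}}

```text
time: 24.3
tool_pos: [0.6315, -0.1344, 0.065]
tool_rot: [3.14, -0.911, -0.1]
contact_force: [0.9, 0.4, -0.7]
opening: 0.036
grip_force: 14.7
```

Request:
{"fn": "step_arm", "kwargs": {
  "increments": [
    {"delta_pos":[-0.1,0,0.1],"dr":[0,0,0],"fingers":1},
    {"delta_pos":[-0.2,0,0.2],"dr":[0,0,0],"fingers":1},
    {"delta_pos":[-0.3,0,0.2],"dr":[0,0,0],"fingers":1},
    {"delta_pos":[-0.4,0,0.3],"dr":[0,0,0],"fingers":1},
    {"delta_pos":[-0.4,0,0.3],"dr":[0,0,0],"fingers":1}
  ]
}}

```text
time: 24.92
tool_pos: [0.6316, -0.1344, 0.0603]
tool_rot: [3.14, -0.911, -0.099]
contact_force: [-0.8, -0.3, -0.0]
opening: 0.0363
grip_force: 14.7
```

Request:
{"fn": "step_arm", "kwargs": {
  "increments": [
    {"delta_pos":[0,0,0],"dr":[0,0,0],"fingers":1},
    {"delta_pos":[-0.1,0,0.1],"dr":[0,0,0],"fingers":1},
    {"delta_pos":[-0.1,0,0.1],"dr":[0,0,0],"fingers":1},
    {"delta_pos":[-0.2,0,0.1],"dr":[0,0,0],"fingers":1},
    {"delta_pos":[-0.2,0,0.1],"dr":[0,0,0],"fingers":1}
  ]
}}

```text
time: 25.55
tool_pos: [0.6313, -0.1344, 0.0583]
tool_rot: [3.14, -0.912, -0.099]
contact_force: [0.2, 0.1, -0.3]
opening: 0.0362
grip_force: 14.7
```

Request:
{"fn": "step_arm", "kwargs": {
  "increments": [
    {"delta_pos":[-0.1,0,0],"dr":[0,0,0],"fingers":1},
    {"delta_pos":[-0.1,0,0.1],"dr":[0,0,0],"fingers":1},
    {"delta_pos":[-0.1,0,0.1],"dr":[0,0,0],"fingers":1},
    {"delta_pos":[-0.1,0,0.1],"dr":[0,0,0],"fingers":1},
    {"delta_pos":[-0.1,0,0.1],"dr":[0,0,0],"fingers":1}
  ]
}}

```text
time: 26.18
tool_pos: [0.6323, -0.1345, 0.0583]
tool_rot: [3.139, -0.915, -0.098]
contact_force: [-1.4, 0.2, 7.2]
opening: 0.036
grip_force: 15.1
```

Request:
{"fn": "step_arm", "kwargs": {
  "increments": [
    {"delta_pos":[-0.1,0,0.1],"dr":[0,0,0],"fingers":1},
    {"delta_pos":[-0.1,0,0.1],"dr":[0,0,0],"fingers":1},
    {"delta_pos":[-0.1,0,0.1],"dr":[0,0,0],"fingers":1},
    {"delta_pos":[-0.1,0,0.1],"dr":[0,0,0],"fingers":1},
    {"delta_pos":[-0.1,0,0.1],"dr":[0,0,0],"fingers":1}
  ]
}}

```text
time: 26.8
tool_pos: [0.6334, -0.1346, 0.0584]
tool_rot: [3.138, -0.919, -0.097]
contact_force: [-3.8, 1.2, 12.6]
opening: 0.0364
grip_force: 15.5
```

The foot is on the floor. I ease off, open, and back out.

Request:
{"fn": "step_arm", "kwargs": {
  "increments": [
    {"delta_pos":[0.1,0,-0.1],"dr":[0,0,0],"fingers":1},
    {"delta_pos":[0.2,0,-0.1],"dr":[0,0,0],"fingers":0.2},
    {"delta_pos":[0.2,0,-0.1],"dr":[0,0,0],"fingers":0},
    {"delta_pos":[0.2,0,-0.1],"dr":[0,0,0],"fingers":-0.2},
    {"delta_pos":[0.2,0,-0.1],"dr":[0,0,0],"fingers":-0.35}
  ]
}}

```text
time: 27.42
tool_pos: [0.6318, -0.1344, 0.0571]
tool_rot: [3.14, -0.911, -0.1]
contact_force: [0.3, 0.6, 0.0]
opening: 0.0598
grip_force: 0.0
```

Request:
{"fn": "step_arm", "kwargs": {
  "increments": [
    {"delta_pos":[0,0,0],"dr":[0,0,0],"fingers":-0.35},
    {"delta_pos":[0,0,-1],"dr":[0,0,0],"fingers":-0.35},
    {"delta_pos":[0,0,-2.5],"dr":[0,0,0],"fingers":-0.35},
    {"delta_pos":[0,0,-5],"dr":[0,0,0],"fingers":-0.35},
    {"delta_pos":[0,0,-7.5],"dr":[0,0,0],"fingers":-0.35}
  ]
}}

```text
time: 28.05
tool_pos: [0.5717, -0.1281, 0.1044]
tool_rot: [3.14, -0.911, -0.099]
contact_force: [0.8, 0.1, 0.2]
opening: 0.0621
grip_force: 0.0
```

```bash
python3 - <<'E'
from arm import *
import cv2
o=robot.observe(); c=cur(-.35); q0=o["qpos"]; print(q0.round(2),c[0],o["contact_force"])
# exit straight out, then joint-interpolate to a tool-down pose
M=c[1]; X=(cw(-.20,0,.15)+0*c[0],rot(.911,-.0),1)
s1=seg(c,X,5); q1=follow(s1,q0)
tab=cw(.065,.04,.229); Md=rot(0,-.107)
for nm,p,a in [("front down",np.array([.38,-.10,.42]),-.107),("tab above",tab+[0,0,.1],-.107),("tab left",tab+[0,0,.1],-.6)]:
    qq,e=ik(p,rot(0,a),P,[-.4,.2,1.2,0,1.7,1.3]);print(nm,p.round(3),qq.round(2),round(e,3))
qd,e=ik(np.array([.38,-.10,.42]),Md,P,[-.4,.2,1.2,0,1.7,1.3])
for x in np.linspace(0,1,9): p,m=FK(q1+(qd-q1)*x,P); print(p.round(3),m[:,2].round(2))
plan(s1,c[:2])
E
```

```text
[-0.54  0.49  2.29  2.5   0.6  -1.3 ] [ 0.5716647  -0.1281078   0.10436428] [0.82096302 0.07555667 0.16971227]
end q [-0.94  0.21  2.58  1.91  0.74 -1.15] max joint step/row 0.158 err 0.0
front down [ 0.38 -0.1   0.42] [-0.45  0.01  1.42 -0.    1.72  1.22] 0.0
tab above [ 0.695 -0.092  0.329] [-0.24  0.67  0.71  0.    1.76  1.44] 0.0
tab left [ 0.695 -0.092  0.329] [-0.24  0.67  0.71  0.    1.76  1.93] 0.0
[ 0.427 -0.104  0.15 ] [ 0.79  0.   -0.61]
[ 0.477 -0.074  0.2  ] [ 0.83  0.18 -0.52]
[ 0.5   -0.034  0.241] [ 0.78  0.37 -0.5 ]
[0.499 0.    0.269] [ 0.66  0.52 -0.54]
[0.481 0.018 0.287] [ 0.5   0.58 -0.64]
[0.455 0.013 0.303] [ 0.33  0.55 -0.76]
[ 0.429 -0.013  0.326] [ 0.19  0.43 -0.89]
[ 0.404 -0.054  0.363] [ 0.07  0.23 -0.97]
[ 0.38 -0.1   0.42] [-0. -0. -1.]
[{"delta_pos":[-1.07, -0.19, -2.88],"dr":[0.9, -0.0, -0.7],"fingers":1},{"delta_pos":[-2.15, -0.38, -5.75],"dr":[1.8, -0.0, -1.4],"fingers":1},{"delta_pos":[-3.22, -0.57, -8.63],"dr":[2.8, -0.0, -2.1],"fingers":1},{"delta_pos":[-4.29, -0.76, -11.5],"dr":[3.7, -0.0, -2.8],"fingers":1},{"delta_pos":[-5.37, -0.95, -14.38],"dr":[4.6, -0.0, -3.5],"fingers":1}]
```

Request:
{"fn": "step_arm", "kwargs": {
  "increments": [
    {"delta_pos":[-1.1,-0.2,-2.9],"dr":[0.9,0,-0.7],"fingers":-0.35},
    {"delta_pos":[-2.2,-0.4,-5.8],"dr":[1.8,0,-1.4],"fingers":0},
    {"delta_pos":[-3.2,-0.6,-8.6],"dr":[2.8,0,-2.1],"fingers":1},
    {"delta_pos":[-4.3,-0.8,-11.5],"dr":[3.7,0,-2.8],"fingers":1},
    {"delta_pos":[-5.4,-1,-14.4],"dr":[4.6,0,-3.5],"fingers":1}
  ]
}}

```text
time: 28.68
tool_pos: [0.4265, -0.1026, 0.1496]
tool_rot: [3.141, -0.912, 0.002]
contact_force: [-0.1, -1.0, -0.7]
opening: 0.0265
grip_force: 0.0
```

```bash
python3 - <<'E'
from arm import *
o=robot.observe(); q0=o["qpos"]; print(q0.round(2),o["tool_pos"].round(3))
qd,e=ik(np.array([.38,-.10,.42]),rot(0,-.107),P,[-.4,.2,1.2,0,1.7,1.3])
s=[]
for x in np.linspace(0,1,21)[1:]:
    p,m=FK(q0+(qd-q0)*x,P); s.append((p-[.07*np.sin(np.pi*x),0,0],m,1))
print([w[0].round(2).tolist() for w in s[::3]])
q=follow(s,q0); print(max(np.degrees(R.from_matrix(s[i][1].T@s[i+1][1]).magnitude()) for i in range(19)))
plan(s,FK(q0,P))
E
```

```text
[-0.92  0.21  2.59  1.95  0.74 -1.17] [ 0.426 -0.103  0.15 ]
[[0.44, -0.09, 0.17], [0.46, -0.04, 0.23], [0.44, 0.0, 0.27], [0.41, 0.02, 0.29], [0.39, 0.02, 0.31], [0.38, -0.02, 0.34], [0.38, -0.08, 0.39]]
end q [-0.45  0.01  1.42 -0.    1.72  1.22] max joint step/row 0.134 err 0.0
8.269643947959777
[{"delta_pos":[2.51, -0.98, -0.27],"dr":[3.9, 3.1, -0.5],"fingers":1},{"delta_pos":[4.68, -2.28, -0.82],"dr":[8.3, 5.3, -1.1],"fingers":1},{"delta_pos":[6.49, -3.78, -1.61],"dr":[12.8, 6.6, -1.6],"fingers":1},{"delta_pos":[7.91, -5.39, -2.58],"dr":[17.4, 7.0, -2.2],"fingers":1},{"delta_pos":[8.96, -7.01, -3.69],"dr":[22.0, 6.4, -2.8],"fingers":1}]

[{"delta_pos":[0.88, -1.81, -0.45],"dr":[4.3, -1.5, -0.1],"fingers":1},{"delta_pos":[1.47, -3.49, -1.04],"dr":[8.2, -3.9, 0.0],"fingers":1},{"delta_pos":[1.81, -4.96, -1.74],"dr":[11.5, -7.1, 0.3],"fingers":1},{"delta_pos":[1.98, -6.14, -2.55],"dr":[14.2, -11.0, 0.6],"fingers":1},{"delta_pos":[2.05, -6.98, -3.45],"dr":[15.9, -15.5, 1.2],"fingers":1}]

[{"delta_pos":[-0.21, -0.71, -0.79],"dr":[0.9, -4.8, 1.3],"fingers":1},{"delta_pos":[-0.4, -1.08, -1.77],"dr":[0.9, -9.9, 2.8],"fingers":1},{"delta_pos":[-0.49, -1.1, -2.96],"dr":[-0.2, -15.0, 4.8],"fingers":1},{"delta_pos":[-0.42, -0.83, -4.35],"dr":[-2.3, -20.0, 7.0],"fingers":1},{"delta_pos":[-0.13, -0.3, -5.97],"dr":[-5.4, -24.8, 9.7],"fingers":1}]

[{"delta_pos":[-0.14, 0.86, -1.85],"dr":[-3.7, -4.2, 3.6],"fingers":1},{"delta_pos":[-0.12, 1.83, -4.01],"dr":[-8.2, -7.7, 7.7],"fingers":1},{"delta_pos":[0.06, 2.82, -6.48],"dr":[-13.2, -10.6, 12.3],"fingers":1},{"delta_pos":[0.38, 3.75, -9.24],"dr":[-18.9, -12.6, 17.4],"fingers":1},{"delta_pos":[0.78, 4.55, -12.28],"dr":[-24.9, -13.6, 22.9],"fingers":1}]
```

Request:
{"fn": "step_arm", "kwargs": {
  "increments": [
    {"delta_pos":[2.5,-1,-0.3],"dr":[3.9,3.1,-0.5],"fingers":1},
    {"delta_pos":[4.7,-2.3,-0.8],"dr":[8.3,5.3,-1.1],"fingers":1},
    {"delta_pos":[6.5,-3.8,-1.6],"dr":[12.8,6.6,-1.6],"fingers":1},
    {"delta_pos":[7.9,-5.4,-2.6],"dr":[17.4,7,-2.2],"fingers":1},
    {"delta_pos":[9,-7,-3.7],"dr":[22,6.4,-2.8],"fingers":1}
  ]
}}

```text
time: 29.3
tool_pos: [0.4528, -0.0325, 0.2434]
tool_rot: [-2.799, -1.028, 0.053]
contact_force: [-0.2, 0.1, 0.8]
opening: 0.0005
grip_force: 0.0
```

Request:
{"fn": "step_arm", "kwargs": {
  "increments": [
    {"delta_pos":[0.9,-1.8,-0.5],"dr":[4.3,-1.5,-0.1],"fingers":1},
    {"delta_pos":[1.5,-3.5,-1],"dr":[8.2,-3.9,0],"fingers":1},
    {"delta_pos":[1.8,-5,-1.7],"dr":[11.5,-7.1,0.3],"fingers":1},
    {"delta_pos":[2,-6.1,-2.6],"dr":[14.2,-11,0.6],"fingers":1},
    {"delta_pos":[2,-7,-3.5],"dr":[15.9,-15.5,1.2],"fingers":1}
  ]
}}

```text
time: 29.92
tool_pos: [0.4116, 0.0191, 0.2892]
tool_rot: [-2.638, -0.771, 0.2]
contact_force: [0.5, -0.0, -0.4]
opening: 0.0005
grip_force: 0.0
```

Request:
{"fn": "step_arm", "kwargs": {
  "increments": [
    {"delta_pos":[-0.2,-0.7,-0.8],"dr":[0.9,-4.8,1.3],"fingers":1},
    {"delta_pos":[-0.4,-1.1,-1.8],"dr":[0.9,-9.9,2.8],"fingers":1},
    {"delta_pos":[-0.5,-1.1,-3],"dr":[-0.2,-15,4.8],"fingers":1},
    {"delta_pos":[-0.4,-0.8,-4.4],"dr":[-2.3,-20,7],"fingers":1},
    {"delta_pos":[-0.1,-0.3,-6],"dr":[-5.4,-24.8,9.7],"fingers":1}
  ]
}}

```text
time: 30.55
tool_pos: [0.3791, -0.015, 0.3272]
tool_rot: [-2.756, -0.307, 0.237]
contact_force: [0.4, 0.2, 0.5]
opening: 0.0006
grip_force: 0.0
```

Request:
{"fn": "step_arm", "kwargs": {
  "increments": [
    {"delta_pos":[-0.1,0.9,-1.9],"dr":[-3.7,-4.2,3.6],"fingers":1},
    {"delta_pos":[-0.1,1.8,-4],"dr":[-8.2,-7.7,7.7],"fingers":1},
    {"delta_pos":[0.1,2.8,-6.5],"dr":[-13.2,-10.6,12.3],"fingers":1},
    {"delta_pos":[0.4,3.8,-9.2],"dr":[-18.9,-12.6,17.4],"fingers":1},
    {"delta_pos":[0.8,4.6,-12.3],"dr":[-24.9,-13.6,22.9],"fingers":1}
  ]
}}

```text
time: 31.18
tool_pos: [0.3789, -0.107, 0.422]
tool_rot: [3.138, 0.001, -0.113]
contact_force: [0.1, 0.2, 0.9]
opening: 0.0004
grip_force: 0.0
```

```bash
python3 - <<'E'
from arm import *
import cv2
o=robot.observe(); c=cur(1); q0=o["qpos"]; print(o["time"],q0.round(2),c[0].round(4),o["tool_rot"].round(2),o["opening"])
s=viewer.read_camera("side");t=viewer.read_camera("top")
# tab: red blob in both
out=[]
for n,im,box in(("side",s,(150,200,230,290)),("top",t,(170,230,390,450))):
    a=im[box[0]:box[1],box[2]:box[3]].astype(int); m=(a[...,0]>140)&(a[...,1]<70)&(a[...,2]<70)
    k,l,st,ce=cv2.connectedComponentsWithStats(m.astype(np.uint8)); i=1+np.argmax(st[1:,4]) if k>1 else 0
    print(n,st[i],ce[i]+[box[2],box[0]]); out.append(ce[i]+[box[2],box[0]])
print("tab tri",tri(*out),"model",cw(.065,.04,.229))
# knob blob in side
print(proj("side",knob(2.05)),proj("side",knob(2.09)))
E
```

```text
31.175 [-0.47  0.01  1.41 -0.    1.72  1.22] [ 0.3789 -0.107   0.422 ] [ 3.14  0.   -0.11] 0.0003569885913170214
side [ 17  17  12  10 101] [252.14851485 171.81188119]
top [ 25  21  15  13 166] [422.40963855 196.97590361]
tab tri (array([ 0.6932427 , -0.09259799,  0.22869464]), np.float64(0.26586175811607404)) model [ 0.6946001 -0.0923705  0.229    ]
[306.83545562 118.50957479] [304.03386106 118.00660659]
```

```bash
python3 - <<'E'
from arm import *
c=cur(1); q0=robot.observe()["qpos"]; M=rot(0,-.107); T=np.array([.6935,-.0925,.229])
a=(np.array([.50,-.105,.45]),M,1); b=(T+[0,0,.20],M,1); d=(T+[0,0,.012],M,1)
w=seg(c,a,5)+seg(a,b,5)+seg(b,d,5); q=follow(w,q0); print(q)
plan(w)
E
```

```text
end q [-0.24  0.68  0.93 -0.    1.54  1.44] max joint step/row 0.241 err 0.0
[-2.42239048e-01  6.76593875e-01  9.26215498e-01 -9.37278735e-11
  1.53878328e+00  1.43555728e+00]
[{"delta_pos":[2.38, -0.3, -0.52],"dr":[0.0, -0.0, -0.0],"fingers":1},{"delta_pos":[4.76, -0.59, -1.04],"dr":[0.1, -0.1, -0.1],"fingers":1},{"delta_pos":[7.14, -0.89, -1.56],"dr":[0.1, -0.1, -0.1],"fingers":1},{"delta_pos":[9.53, -1.18, -2.08],"dr":[0.2, -0.2, -0.1],"fingers":1},{"delta_pos":[11.91, -1.48, -2.6],"dr":[0.2, -0.2, -0.1],"fingers":1}]

[{"delta_pos":[3.82, -0.66, 0.42],"dr":[-0.0, 0.0, 0.0],"fingers":1},{"delta_pos":[7.64, -1.32, 0.84],"dr":[-0.0, 0.0, 0.0],"fingers":1},{"delta_pos":[11.46, -1.99, 1.26],"dr":[-0.0, 0.0, 0.0],"fingers":1},{"delta_pos":[15.28, -2.65, 1.68],"dr":[-0.0, 0.0, 0.0],"fingers":1},{"delta_pos":[19.11, -3.31, 2.1],"dr":[-0.0, 0.0, 0.0],"fingers":1}]

[{"delta_pos":[0.0, 0.0, 3.76],"dr":[0.0, 0.0, 0.0],"fingers":1},{"delta_pos":[0.0, 0.0, 7.52],"dr":[0.0, 0.0, 0.0],"fingers":1},{"delta_pos":[0.0, 0.0, 11.28],"dr":[0.0, 0.0, 0.0],"fingers":1},{"delta_pos":[0.0, 0.0, 15.04],"dr":[0.0, 0.0, 0.0],"fingers":1},{"delta_pos":[0.0, 0.0, 18.8],"dr":[0.0, 0.0, 0.0],"fingers":1}]
```

Request:
{"fn": "step_arm", "kwargs": {
  "increments": [
    {"delta_pos":[2.4,-0.3,-0.5],"dr":[0,0,0],"fingers":1},
    {"delta_pos":[4.8,-0.6,-1],"dr":[0,0,0],"fingers":1},
    {"delta_pos":[7.1,-0.9,-1.6],"dr":[0,0,0],"fingers":1},
    {"delta_pos":[9.5,-1.2,-2.1],"dr":[0.2,-0.2,-0.1],"fingers":1},
    {"delta_pos":[11.9,-1.5,-2.6],"dr":[0.2,-0.2,-0.1],"fingers":1}
  ]
}}

```text
time: 31.9
tool_pos: [0.4997, -0.1042, 0.4465]
tool_rot: [-3.137, 0.005, -0.105]
contact_force: [-0.4, -0.3, -0.2]
opening: 0.0007
grip_force: 0.0
```

Request:
{"fn": "step_arm", "kwargs": {
  "increments": [
    {"delta_pos":[3.8,-0.7,0.4],"dr":[0,0,0],"fingers":1},
    {"delta_pos":[7.6,-1.3,0.8],"dr":[0,0,0],"fingers":1},
    {"delta_pos":[11.5,-2,1.3],"dr":[0,0,0],"fingers":1},
    {"delta_pos":[15.3,-2.7,1.7],"dr":[0,0,0],"fingers":1},
    {"delta_pos":[19.1,-3.3,2.1],"dr":[0,0,0],"fingers":1}
  ]
}}

```text
time: 32.52
tool_pos: [0.6936, -0.092, 0.4252]
tool_rot: [-3.137, 0.005, -0.105]
contact_force: [2.0, -0.4, 1.4]
opening: 0.0007
grip_force: 0.0
```

Request:
{"fn": "step_arm", "kwargs": {
  "increments": [
    {"delta_pos":[0,0,3.8],"dr":[0,0,0],"fingers":1},
    {"delta_pos":[0,0,7.5],"dr":[0,0,0],"fingers":1},
    {"delta_pos":[0,0,11.3],"dr":[0,0,0],"fingers":1},
    {"delta_pos":[0,0,15],"dr":[0,0,0],"fingers":1},
    {"delta_pos":[0,0,18.8],"dr":[0,0,0],"fingers":1}
  ]
}}

```text
time: 33.15
tool_pos: [0.6914, -0.0913, 0.2358]
tool_rot: [-3.137, 0.005, -0.106]
contact_force: [-0.5, -0.3, -0.4]
opening: 0.0005
grip_force: 0.0
```

Request:
{"fn": "step_arm", "kwargs": {
  "increments": [
    {"delta_pos":[0.1,0,0.6],"dr":[0,0,0],"fingers":1},
    {"delta_pos":[0.1,0,1.2],"dr":[0,0,0],"fingers":1},
    {"delta_pos":[0.1,0,1.6],"dr":[0,0,0],"fingers":1},
    {"delta_pos":[0.1,0,1.6],"dr":[0,0,0],"fingers":1},
    {"delta_pos":[0.1,0,1.6],"dr":[0,0,0],"fingers":1}
  ]
}}

```text
time: 33.78
tool_pos: [0.6949, -0.0917, 0.224]
tool_rot: [-3.139, -0.001, -0.106]
contact_force: [2.1, -0.2, 3.6]
opening: 0.0007
grip_force: 2.7
```

```bash
cat > knobpx.py <<'E'
from h import *
import cv2
s=viewer.read_camera("side")
print(robot.observe()["contact_force"].round(1))
cv2.imwrite("pics/k.png",s[:,:,::-1])
# brass blobs vs predicted knob track
h=cv2.cvtColor(s,cv2.COLOR_RGB2HSV)
for f in np.arange(0,2.2,.1):
    u=proj("side",knob(f)).round().astype(int); print(round(f,1),u,h[u[1]-1:u[1]+2,u[0]-1:u[0]+2].reshape(-1,3).mean(0).round(),end=" | ")
E
python3 knobpx.py
```

```text
[ 1.6 -0.4  4.7]
0.0 [335 199] [ 19.  22. 197.] | 0.1 [339 196] [ 20.  23. 197.] | 0.2 [343 192] [ 23.  21. 197.] | 0.3 [346 188] [ 23.  19. 197.] | 0.4 [349 184] [ 23.  18. 197.] | 0.5 [351 180] [ 22.  19. 197.] | 0.6 [353 175] [ 22.  18. 197.] | 0.7 [354 171] [ 22.  18. 196.] | 0.8 [354 166] [ 18.  35. 152.] | 0.9 [354 161] [ 21.  22. 176.] | 1.0 [353 156] [ 16.  44. 103.] | 1.1 [352 151] [12. 62. 60.] | 1.2 [350 147] [ 11. 105.  76.] | 1.3 [347 142] [ 11. 125.  90.] | 1.4 [343 138] [ 11. 124.  89.] | 1.5 [339 134] [ 11. 133. 109.] | 1.6 [334 130] [ 18. 141. 167.] | 1.7 [329 127] [ 17. 136. 111.] | 1.8 [323 124] [ 17. 142. 150.] | 1.9 [317 121] [ 17. 133. 155.] | 2.0 [310 119] [ 15. 119. 147.] | 2.1 [303 118] [ 11. 139. 116.] |
```

Request:
{"fn": "step_arm", "kwargs": {
  "increments": [
    {"delta_pos":[0,0,0.2],"dr":[0,0,0],"fingers":1},
    {"delta_pos":[0,0,0.4],"dr":[0,0,0],"fingers":1},
    {"delta_pos":[0,0,0.4],"dr":[0,0,0],"fingers":1},
    {"delta_pos":[0,0,0.4],"dr":[0,0,0],"fingers":1},
    {"delta_pos":[0,0,0.4],"dr":[0,0,0],"fingers":1}
  ]
}}

```text
time: 34.45
tool_pos: [0.6956, -0.0917, 0.2211]
tool_rot: [-3.139, -0.004, -0.106]
contact_force: [3.1, -0.2, 8.3]
opening: 0.0004
grip_force: 4.4
```

```bash
python3 knobpx.py
```

```text
[ 3.3 -1.   8.2]
0.0 [335 199] [ 12. 134.  97.] | 0.1 [339 196] [ 11. 133.  97.] | 0.2 [343 192] [ 12. 124.  99.] | 0.3 [346 188] [ 15. 116. 119.] | 0.4 [349 184] [ 15. 114. 120.] | 0.5 [351 180] [ 15. 115. 121.] | 0.6 [353 175] [ 15. 118. 138.] | 0.7 [354 171] [ 15. 121. 173.] | 0.8 [354 166] [ 14. 127. 162.] | 0.9 [354 161] [ 12. 136. 145.] | 1.0 [353 156] [ 17. 132. 104.] | 1.1 [352 151] [ 17. 132. 103.] | 1.2 [350 147] [ 18. 143. 182.] | 1.3 [347 142] [ 17. 131. 185.] | 1.4 [343 138] [ 16. 118. 193.] | 1.5 [339 134] [ 17. 114. 194.] | 1.6 [334 130] [ 13. 127. 160.] | 1.7 [329 127] [ 11. 141. 147.] | 1.8 [323 124] [ 11.  94. 118.] | 1.9 [317 121] [ 14.  37. 129.] | 2.0 [310 119] [ 15.  18. 179.] | 2.1 [303 118] [ 15.  16. 179.] |
```

Brass now shows around 1.2–1.5 rad along the knob track, so the flap is sinking freely. I lift off the tab and come round to the front.

```bash
python3 - <<'E'
from arm import *
c=cur(1); q0=robot.observe()["qpos"]; M=rot(0,-.107)
a=(c[0]*[1,1,0]+[0,0,.42],M,1); b=(np.array([.42,-.14,.42]),M,1); p=cw(-.235,-.06,0); d=(np.array([p[0],p[1],.20]),M,1); e=(np.array([p[0],p[1],.058]),M,1)
w=seg(c,a,5)+seg(a,b,5)+seg(b,d,5)+seg(d,e,5); q=follow(w,q0); print(q.round(2),e[0])
plan(w)
E
```

```text
end q [-0.58  0.39  2.02 -0.    0.73  1.1 ] max joint step/row 0.323 err 0.0
[-0.58  0.39  2.02 -0.    0.73  1.1 ] [ 0.38563622 -0.15975981  0.058     ]
[{"delta_pos":[0.02, -0.01, -3.98],"dr":[-0.0, -0.0, 0.0],"fingers":1},{"delta_pos":[0.03, -0.02, -7.96],"dr":[-0.1, -0.1, 0.0],"fingers":1},{"delta_pos":[0.05, -0.03, -11.93],"dr":[-0.1, -0.1, 0.0],"fingers":1},{"delta_pos":[0.06, -0.04, -15.91],"dr":[-0.1, -0.2, 0.0],"fingers":1},{"delta_pos":[0.08, -0.05, -19.89],"dr":[-0.1, -0.2, 0.0],"fingers":1}]

[{"delta_pos":[-5.38, 1.55, -0.0],"dr":[0.0, 0.0, 0.0],"fingers":1},{"delta_pos":[-10.75, 3.1, -0.0],"dr":[0.0, 0.0, 0.0],"fingers":1},{"delta_pos":[-16.13, 4.64, -0.0],"dr":[0.0, 0.0, 0.0],"fingers":1},{"delta_pos":[-21.51, 6.19, -0.0],"dr":[0.0, 0.0, 0.0],"fingers":1},{"delta_pos":[-26.89, 7.74, -0.0],"dr":[0.0, 0.0, 0.0],"fingers":1}]

[{"delta_pos":[-0.64, 0.47, 4.4],"dr":[0.0, 0.0, 0.0],"fingers":1},{"delta_pos":[-1.28, 0.93, 8.8],"dr":[0.0, 0.0, 0.0],"fingers":1},{"delta_pos":[-1.92, 1.4, 13.2],"dr":[0.0, 0.0, 0.0],"fingers":1},{"delta_pos":[-2.56, 1.87, 17.6],"dr":[0.0, 0.0, 0.0],"fingers":1},{"delta_pos":[-3.21, 2.33, 22.0],"dr":[0.0, 0.0, 0.0],"fingers":1}]

[{"delta_pos":[0.0, 0.0, 2.84],"dr":[0.0, 0.0, 0.0],"fingers":1},{"delta_pos":[0.0, 0.0, 5.68],"dr":[0.0, 0.0, 0.0],"fingers":1},{"delta_pos":[0.0, 0.0, 8.52],"dr":[0.0, 0.0, 0.0],"fingers":1},{"delta_pos":[0.0, 0.0, 11.36],"dr":[0.0, 0.0, 0.0],"fingers":1},{"delta_pos":[0.0, 0.0, 14.2],"dr":[0.0, 0.0, 0.0],"fingers":1}]
```

Request:
{"fn": "step_arm", "kwargs": {
  "increments": [
    {"delta_pos":[0,0,-4],"dr":[0,0,0],"fingers":1},
    {"delta_pos":[0,0,-8],"dr":[0,0,0],"fingers":1},
    {"delta_pos":[0,0,-12],"dr":[0,0,0],"fingers":1},
    {"delta_pos":[0,0,-16],"dr":[0,0,0],"fingers":1},
    {"delta_pos":[0,0,-20],"dr":[0,0,0],"fingers":1}
  ]
}}

```text
time: 35.12
tool_pos: [0.6938, -0.0918, 0.4199]
tool_rot: [-3.138, 0.003, -0.106]
contact_force: [0.6, 0.3, 0.2]
opening: 0.0006
grip_force: 0.0
```

Request:
{"fn": "step_arm", "kwargs": {
  "increments": [
    {"delta_pos":[-5.4,1.5,0],"dr":[0,0,0],"fingers":1},
    {"delta_pos":[-10.8,3.1,0],"dr":[0,0,0],"fingers":1},
    {"delta_pos":[-16.1,4.6,0],"dr":[0,0,0],"fingers":1},
    {"delta_pos":[-21.5,6.2,0],"dr":[0,0,0],"fingers":1},
    {"delta_pos":[-26.9,7.7,0],"dr":[0,0,0],"fingers":1}
  ]
}}

```text
time: 35.75
tool_pos: [0.4166, -0.1399, 0.4189]
tool_rot: [-3.139, 0.003, -0.106]
contact_force: [-0.6, -0.3, 1.4]
opening: 0.0004
grip_force: 0.0
```

Request:
{"fn": "step_arm", "kwargs": {
  "increments": [
    {"delta_pos":[-0.6,0.5,0],"dr":[0,0,0],"fingers":1},
    {"delta_pos":[-1.3,0.9,0],"dr":[0,0,0],"fingers":1},
    {"delta_pos":[-1.9,1.4,0],"dr":[0,0,0],"fingers":1},
    {"delta_pos":[-2.6,1.9,0],"dr":[0,0,0],"fingers":1},
    {"delta_pos":[-3.2,2.3,0],"dr":[0,0,0],"fingers":1}
  ]
}}

```text
time: 36.38
tool_pos: [0.3845, -0.1597, 0.4182]
tool_rot: [-3.138, 0.004, -0.106]
contact_force: [1.1, 0.7, 0.2]
opening: 0.0004
grip_force: 0.0
```

```bash
python3 knobpx.py; python3 -c "
from h import *; o=robot.observe(); print(o['time'],o['tool_pos'],o['tool_rot'])"
```

```text
[0.1 0.1 0. ]
0.0 [335 199] [ 15. 111.  99.] | 0.1 [339 196] [ 16. 120. 104.] | 0.2 [343 192] [ 17. 123.  92.] | 0.3 [346 188] [ 17. 132. 116.] | 0.4 [349 184] [ 17. 124. 114.] | 0.5 [351 180] [ 23.  19. 190.] | 0.6 [353 175] [ 22.  19. 190.] | 0.7 [354 171] [ 22.  18. 190.] | 0.8 [354 166] [ 22.  18. 190.] | 0.9 [354 161] [ 22.  17. 190.] | 1.0 [353 156] [ 17.  27. 110.] | 1.1 [352 151] [14. 29. 52.] | 1.2 [350 147] [15. 35. 50.] | 1.3 [347 142] [11. 28. 52.] | 1.4 [343 138] [13. 29. 51.] | 1.5 [339 134] [ 23.  19. 177.] | 1.6 [334 130] [ 23.  19. 190.] | 1.7 [329 127] [ 23.  19. 177.] | 1.8 [323 124] [14. 37. 93.] | 1.9 [317 121] [ 14.  35. 125.] | 2.0 [310 119] [ 15.  18. 173.] | 2.1 [303 118] [ 15.  15. 173.] | 36.425 [ 0.38392784 -0.15996156  0.41832545] [-3.13856482  0.00396035 -0.10662236]
```

The flap rests near 0.3 rad. I descend in front of it, then push slowly.

Request:
{"fn": "step_arm", "kwargs": {
  "increments": [
    {"delta_pos":[0,0,4.5],"dr":[0,0,0],"fingers":1},
    {"delta_pos":[0,0,9],"dr":[0,0,0],"fingers":1},
    {"delta_pos":[0,0,13.5],"dr":[0,0,0],"fingers":1},
    {"delta_pos":[0,0,18],"dr":[0,0,0],"fingers":1},
    {"delta_pos":[0,0,22],"dr":[0,0,0],"fingers":1}
  ]
}}

```text
time: 37.05
tool_pos: [0.3838, -0.1585, 0.197]
tool_rot: [-3.138, 0.003, -0.106]
contact_force: [0.4, -0.8, 0.7]
opening: 0.0004
grip_force: 0.0
```

Request:
{"fn": "step_arm", "kwargs": {
  "increments": [
    {"delta_pos":[0,0,3],"dr":[0,0,0],"fingers":1},
    {"delta_pos":[0,0,6],"dr":[0,0,0],"fingers":1},
    {"delta_pos":[0,0,9],"dr":[0,0,0],"fingers":1},
    {"delta_pos":[0,0,12],"dr":[0,0,0],"fingers":1},
    {"delta_pos":[0,0,14],"dr":[0,0,0],"fingers":1}
  ]
}}

```text
time: 37.67
tool_pos: [0.3833, -0.158, 0.0572]
tool_rot: [-3.138, 0.004, -0.106]
contact_force: [0.7, -0.1, -0.3]
opening: 0.0007
grip_force: 0.0
```

Request:
{"fn": "step_arm", "kwargs": {
  "increments": [
    {"delta_pos":[1,0,0],"dr":[0,0,0],"fingers":1},
    {"delta_pos":[2,0,0],"dr":[0,0,0],"fingers":1},
    {"delta_pos":[3,0,0],"dr":[0,0,0],"fingers":1},
    {"delta_pos":[4,0,0],"dr":[0,0,0],"fingers":1},
    {"delta_pos":[5,0,0],"dr":[0,0,0],"fingers":1}
  ]
}}

```text
time: 38.3
tool_pos: [0.4342, -0.1636, 0.0586]
tool_rot: [-3.139, 0.003, -0.106]
contact_force: [-0.1, -0.1, -1.0]
opening: 0.0005
grip_force: 0.0
```

Request:
{"fn": "step_arm", "kwargs": {
  "increments": [
    {"delta_pos":[0.6,0,0],"dr":[0,0,0],"fingers":1},
    {"delta_pos":[1.2,0,0],"dr":[0,0,0],"fingers":1},
    {"delta_pos":[1.8,0,0],"dr":[0,0,0],"fingers":1},
    {"delta_pos":[2.4,0,0],"dr":[0,0,0],"fingers":1},
    {"delta_pos":[3,0,0],"dr":[0,0,0],"fingers":1}
  ]
}}

```text
time: 38.92
tool_pos: [0.4631, -0.1666, 0.058]
tool_rot: [-3.138, 0.004, -0.107]
contact_force: [-1.3, 0.6, 0.1]
opening: 0.0002
grip_force: 0.2
```

Request:
{"fn": "step_arm", "kwargs": {
  "increments": [
    {"delta_pos":[0.5,0,0],"dr":[0,0,0],"fingers":1},
    {"delta_pos":[1,0,0],"dr":[0,0,0],"fingers":1},
    {"delta_pos":[1.5,0,0],"dr":[0,0,0],"fingers":1},
    {"delta_pos":[2,0,0],"dr":[0,0,0],"fingers":1},
    {"delta_pos":[2.5,0,0],"dr":[0,0,0],"fingers":1}
  ]
}}

```text
time: 39.55
tool_pos: [0.4882, -0.1694, 0.0581]
tool_rot: [-3.138, 0.003, -0.107]
contact_force: [-0.9, 0.6, -0.2]
opening: 0.0006
grip_force: 0.4
```

Request:
{"fn": "step_arm", "kwargs": {
  "increments": [
    {"delta_pos":[0.3,0,0],"dr":[0,0,0],"fingers":1},
    {"delta_pos":[0.5,0,0],"dr":[0,0,0],"fingers":1},
    {"delta_pos":[0.7,0,0],"dr":[0,0,0],"fingers":1},
    {"delta_pos":[0.8,0,0],"dr":[0,0,0],"fingers":1},
    {"delta_pos":[0.8,0,0],"dr":[0,0,0],"fingers":1}
  ]
}}

```text
time: 40.17
tool_pos: [0.496, -0.1702, 0.0581]
tool_rot: [-3.138, 0.003, -0.106]
contact_force: [-1.1, 0.8, -0.3]
opening: 0.0005
grip_force: 0.2
```

Request:
{"fn": "step_arm", "kwargs": {
  "increments": [
    {"delta_pos":[0.2,0,0],"dr":[0,0,0],"fingers":1},
    {"delta_pos":[0.4,0,0],"dr":[0,0,0],"fingers":1},
    {"delta_pos":[0.6,0,0],"dr":[0,0,0],"fingers":1},
    {"delta_pos":[0.6,0,0],"dr":[0,0,0],"fingers":1},
    {"delta_pos":[0.6,0,0],"dr":[0,0,0],"fingers":1}
  ]
}}

```text
time: 40.8
tool_pos: [0.5009, -0.1706, 0.0578]
tool_rot: [-3.138, 0.006, -0.106]
contact_force: [-5.7, -0.4, 1.8]
opening: 0.0004
grip_force: 2.6
```

```bash
python3 - <<'E'
from h import *
import cv2
print(robot.observe()["contact_force"])
s=viewer.read_camera("side")[:,:,::-1];t=viewer.read_camera("top")[:,:,::-1]
r=lambda a:cv2.resize(a,(400,400),interpolation=cv2.INTER_CUBIC)
cv2.imwrite("pics/shut.png",np.hstack([r(s[120:270,220:370]),r(t[160:310,350:500])]))
for f in(0,.05,.1,.2): print(f,((proj("side",knob(f))-[220,120])*400/150).round(),((proj("top",knob(f))-[350,160])*400/150+[400,0]).round())
E
```

```text
[-5.66867442 -0.40896553  1.80514377]
0 [307. 211.] [587. 344.]
0.05 [312. 207.] [588. 350.]
0.1 [317. 202.] [588. 355.]
0.2 [327. 193.] [589. 366.]
```

View pics/shut.png

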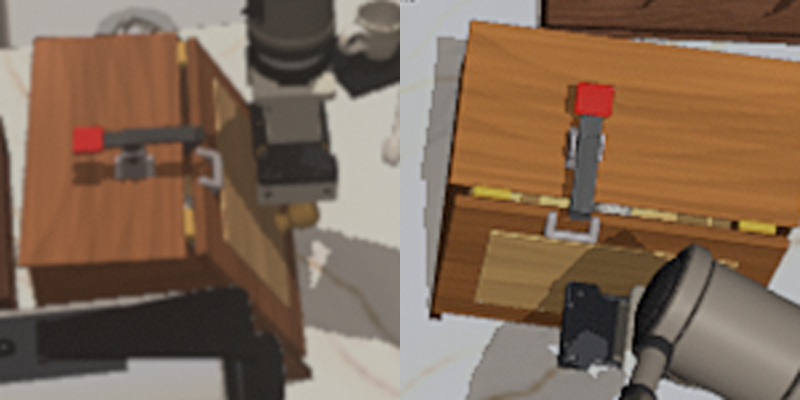

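The flap looks shut: knob at crop (303,212), predicted (307,211) for 0 rad. Latch at rest. I push a little harder to confirm the stop, then back off.

Request:
{"fn": "step_arm", "kwargs": {
  "increments": [
    {"delta_pos":[0.2,0,0],"dr":[0,0,0],"fingers":1},
    {"delta_pos":[0.3,0,0],"dr":[0,0,0],"fingers":1},
    {"delta_pos":[0.4,0,0],"dr":[0,0,0],"fingers":1},
    {"delta_pos":[0.4,0,0],"dr":[0,0,0],"fingers":1},
    {"delta_pos":[0.4,0,0],"dr":[0,0,0],"fingers":1}
  ]
}}

```text
time: 41.52
tool_pos: [0.5015, -0.1706, 0.0575]
tool_rot: [-3.137, 0.013, -0.106]
contact_force: [-16.0, -0.5, 8.7]
opening: 0.0008
grip_force: 8.8
```

It stalls against the stop, so the flap is shut. Backing off.

Request:
{"fn": "step_arm", "kwargs": {
  "increments": [
    {"delta_pos":[-0.6,0,0],"dr":[0,0,0],"fingers":1},
    {"delta_pos":[-1.5,0,0],"dr":[0,0,0],"fingers":1},
    {"delta_pos":[-4,0,0],"dr":[0,0,0],"fingers":1},
    {"delta_pos":[-8,0,0],"dr":[0,0,0],"fingers":1},
    {"delta_pos":[-10,0,-2],"dr":[0,0,0],"fingers":1}
  ]
}}

```text
time: 42.15
tool_pos: [0.4041, -0.1597, 0.0777]
tool_rot: [-3.137, 0.006, -0.107]
contact_force: [0.7, -0.2, 0.2]
opening: 0.0004
grip_force: 0.0
```

Request:
{"fn": "step_arm", "kwargs": {
  "increments": [
    {"delta_pos":[0,0,-3],"dr":[0,0,0],"fingers":1},
    {"delta_pos":[0,0,-6],"dr":[0,0,0],"fingers":1},
    {"delta_pos":[0,0,-8],"dr":[0,0,0],"fingers":1},
    {"delta_pos":[0,0,-8],"dr":[0,0,0],"fingers":1},
    {"delta_pos":[0,0,-8],"dr":[0,0,0],"fingers":1}
  ]
}}

```text
time: 42.78
tool_pos: [0.4064, -0.1607, 0.1577]
tool_rot: [-3.138, 0.004, -0.106]
contact_force: [-1.0, -0.0, -0.4]
opening: 0.0004
grip_force: 0.0
```

```bash
python3 - <<'E'
from h import *
import cv2
s=viewer.read_camera("side");print(robot.observe()["contact_force"].round(1))
h=cv2.cvtColor(s,cv2.COLOR_RGB2HSV)[180:215,320:360].astype(int)
m=(h[...,0]>14)&(h[...,0]<25)&(h[...,1]>125)&(h[...,2]>100)
k,l,st,ce=cv2.connectedComponentsWithStats(m.astype(np.uint8)); print([(a[4],(c+[320,180]).round(1).tolist()) for a,c in zip(st[1:],ce[1:]) if a[4]>8])
for f in(0,.05,.1): print(f,proj("side",knob(f)).round(1))
# pale shaker still there: difference from the first picture
a=cv2.imread("pics/side0.png")[:,:,::-1].astype(int)[315:352,340:370]; print("pale diff",np.abs(a-s[315:352,340:370]).mean())
E
```

```text
[ 0.5 -0.8  0.3]
[(np.int32(99), [330.5, 200.3])]
0 [334.9 199.3]
0.05 [337.1 197.6]
0.1 [339.1 195.9]
pale diff 3.6114114114114115
```

```bash
python3 -c "
from cell import robot
print(robot.hand_in())"
```

```text
the job is handed in; nothing more can be done
None
```

I put the cocoa shaker in the cupboard, pressed the red tab, pushed the flap fully shut and handed the job in at about 43 s. The hand-in gave no verdict, and I never saw inside the cupboard after letting go, so the shaker standing upright and the cup being undisturbed rest on the force readings and the planned path.

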